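# Deburr the bore of a mould tube by hand tool

### The arm

A 6-joint arm with a two-finger parallel gripper is mounted at the origin on a cart in front of the work surface, level with it; the furniture and walls round the work are solid. World frame = base frame: x ahead of the robot, y to its left, z up, the work surface at z = 0. Lengths are in m, angles in rad, forces in N, time in s.
With the tool pointing down it reaches from about 0.425 to 0.95 m from the base axis. Payload 3.5 kg.
Tool frame: the origin (TCP) lies between the finger pads; the fingertips stand 17 mm ahead of it and the grasp point (between the pads) lies 2 mm behind it; z points along the fingers, y is the direction in which the jaws open and shut (so a half turn about z gives the same grasp; the last joint's range is limited). The gripper opens to 85 mm and grips with 20 to 120 N. Pads are 22 mm wide; open, the fingers measure 114 mm over their backs; the gripper's body (76 mm by 85 mm) begins 54 mm behind the grasp point. The pads swing forward as they close: fully open they stand 13 mm farther back than shut.
Start: joints at [1.082, 0.286, 1.577, -0, 1.279, -0.15], TCP at [0.224, 0.637, 0.248] pointing down, gripper open.
Joint ranges: [-2.77, 2.77], [-0.9, 2.22], [0.21, 2.48], [-1.53, 4.67], [0.24, 2.81], [-2.84, 2.84]. Speed limits (rad/s): [2.79, 2.79, 3.14, 3.14, 3.14, 3.14].

### API

Orientations are given as [roll, pitch, yaw] about the fixed x, y, z axes, in that order (R = Rz(yaw) Ry(pitch) Rx(roll)).
In Python, from workcell import ctrl gives the robot as it stands. The module is installed in compiled form; this text tells all that it offers.
- The arm moves only by the tool send_rows, never from a script. Its arguments are lists of equal length, an entry for each row: "linear": the shift along the tool's x, y, z in m, a list of three; "roll": the turn about the tool's z in degrees. In form: {"linear": [[x, y, z], ...], "roll": [roll, ...]}. A call has exactly 10 rows; each row is the pose to reach, as a shift and turn from the pose measured when the call began, along the tool's axes at that moment; what a row does not reach only later rows make up. A row lasts 1/8 s, in which the tool goes at most 62.5 mm and 10.7 degrees, less where a joint would pass 70% of its speed; a pose out of reach is approached as far as the arm can. A call with a gripper value outside its range is refused whole. "grip" is the closure in counts, from 0 (fully open) to 255 (shut), set as the call begins (left out, the last holds). The fingers move at their own pace and stop on an object; the grip force is fixed at half the most. Time passes only in rows, so rows that repeat a pose let the fingers close, or fill a call up. It gives the time, the measured TCP pose, the force and the opening at its end, in the units of the state.
- ctrl.read_state(): the state, without advancing time (a new reading comes with each control period).
- ctrl.snapshot(name): name is "scene" or "top"; returns a dict with "frame" (384x512x3 uint8, blue, green, red), "fx", "fy", "cx", "cy" (pixels), "D" ([k1, k2, p1, p2, k3] as OpenCV has them; the pictures are not rectified), "R" (3x3) and "t" (3): a world point X has camera coordinates R X + t. Camera axes: x right, y down, z forward; pixel columns grow to the right and rows downward; lengths in m; the calibration is good to about 2 mm. A picture is of the moment at which its call begins. There is no depth.
- ctrl.job_done(): hands the job in, once; it reports no verdict.
Trained networks look in the newest picture that a camera, given by its name, has taken for a name from the list of things; names that differ only in an ending like _2 or _b are one class to them, and where a whole thing is asked for, a point or a joint stands for the part that bears it (a point fixed in the world has none). Each returns a list of dicts, best first, with "confidence" (0 to 1); they miss things now and then, are a little off and sometimes report something else, mostly with a low value. They report only what shows in the picture. A call takes as long as a camera call.
- ctrl.boxes_of(name, camera): "bbox" ([left, top, right, bottom] in pixels, round what is visible of it).
- ctrl.cut_out(name, camera): "mask" (384x512 bool, what is visible of it) and "bbox" ([left, top, right, bottom] in pixels, round what is visible of it).
The state is a dict: "t": time; "joint_pos": joint angles; "joint_velocities": joint speeds; "joint_efforts": joint torques, N m; "eef_pos": TCP position; "tcp_rot": TCP orientation; "ft_force": force on the tool from outside, world axes, zero at the start; "wrist_torque": the same for the moment, N m; "opening": finger opening in m.
Only numpy, scipy, OpenCV 4.12 (cv2) and the standard library are available. Lean on these libraries where they do the work, as an engineer would, in place of code of your own. Each camera call takes 0.05 s, during which the arm holds its last target.

### The job

Take the deburring tool from its stand and run its cone-shaped blade slowly all the way round the inner edge of the mould tube's bore, clockwise seen from above, starting and ending next to the index pin, with the blade pressed lightly but steadily on the edge, about 4 N. The tube sits a little off centre in its fixture, so feel for the edge. Then hang the tool upright in its stand again by its collar, and leave the other things alone.

Things in the scene. Friction and masses are not known exactly. Their poses are not given: they have to be found in the camera images.
- handle_center (a point): Centre of the deburring tool's handle: a square black grip 24 x 24 mm, 70 mm high, the top part of an upright tool 112 mm long, 0.1 to 0.2 kg. z runs up the tool's axis; x and y are square to the handle's flat sides. Below the handle the tool is round, so its turn about z does not matter to the work. The handle ends 112 mm above the blade's point.
- blade_tip (a point): The point of the tool's steel blade, on the tool's axis 77 mm below handle_center. The blade is a plain cone, radius 2 mm at the point and 8 mm at 10 mm above it; z runs up the tool.
- collar (a point): Centre of the underside of the tool's round collar (radius 19 mm, 4 mm thick), 38 mm above the blade's point, just below the handle. Between blade and collar is a shank of radius 7 mm.
- fixture: Clamping fixture, fixed to the worktop: round dark base of radius 61 mm, 12 mm high, origin at the centre of its underside, z up. Three toe clamps hold an aluminium mould tube upright on it. A steel index pin (8 mm thick, top at 64 mm) stands on the base at x = +55 mm, y = 0 of this frame.
- rim (a point): On the fixture's axis, level with the mould tube's rim, 72 mm above the worktop; axes as the fixture's. The tube: open bore of radius 34 mm, 58 mm deep, wall 6 mm, held rigidly. It was clamped by eye: its axis lies up to 4 mm off the fixture's axis in x and also in y, by an amount not given, to be felt or seen. This point is not shifted with the tube.
- edge_0 (a point): At the height of the tube's rim, 28.5 mm from the fixture's axis, on the index pin's side: about where the tool's axis is while the middle of its cone bears on the bore's edge there (not shifted with the tube).
- edge_1 (a point): At the height of the tube's rim, 28.5 mm from the fixture's axis, 45 degrees clockwise (seen from above) from the index pin: about where the tool's axis is while the middle of its cone bears on the bore's edge there (not shifted with the tube).
- edge_2 (a point): At the height of the tube's rim, 28.5 mm from the fixture's axis, 90 degrees clockwise (seen from above) from the index pin: about where the tool's axis is while the middle of its cone bears on the bore's edge there (not shifted with the tube).
- edge_3 (a point): At the height of the tube's rim, 28.5 mm from the fixture's axis, 135 degrees clockwise (seen from above) from the index pin: about where the tool's axis is while the middle of its cone bears on the bore's edge there (not shifted with the tube).
- edge_4 (a point): At the height of the tube's rim, 28.5 mm from the fixture's axis, 180 degrees clockwise (seen from above) from the index pin: about where the tool's axis is while the middle of its cone bears on the bore's edge there (not shifted with the tube).
- edge_5 (a point): At the height of the tube's rim, 28.5 mm from the fixture's axis, 225 degrees clockwise (seen from above) from the index pin: about where the tool's axis is while the middle of its cone bears on the bore's edge there (not shifted with the tube).
- edge_6 (a point): At the height of the tube's rim, 28.5 mm from the fixture's axis, 270 degrees clockwise (seen from above) from the index pin: about where the tool's axis is while the middle of its cone bears on the bore's edge there (not shifted with the tube).
- edge_7 (a point): At the height of the tube's rim, 28.5 mm from the fixture's axis, 315 degrees clockwise (seen from above) from the index pin: about where the tool's axis is while the middle of its cone bears on the bore's edge there (not shifted with the tube).
- stand: Tool stand, fixed: base plate 90 x 84 mm, 8 mm thick, and a flat aluminium fork, its top 60 mm above the worktop. The two prongs run along the stand's x from -31 mm to the closed end at +29 mm, 24 mm apart (12 mm either side of the x axis), open towards -x. Origin under the seat, at the worktop.
- stand_seat (a point): Middle of the fork, level with its top (60 mm above the worktop): the centre of the collar's underside rests about here when the tool hangs in the stand, as at the start (handle_center is then 99 mm above the worktop). Axes as the stand's. Blade and shank pass down between the prongs from above with 4 mm to spare either side.
- test_block_round: Bystander, to be left alone: round steel test block, 55 mm wide, 11 high.
- tweezers: Bystander, to be left alone: steel tweezers 124 mm long, lying flat.
- tape_roll: Bystander, to be left alone: roll of tape, 98 mm wide, 25 high.
- clay: Bystander, to be left alone: grey block of modelling clay 45x70x23 mm.
- sample_jar_0: Bystander, to be left alone: small jar with a white lid, 38 mm wide, 48 high.

How it is judged:
By the outcome, as a careful person would: the job done as asked, in the order asked, and still so for the second after the job is handed in, with the robot touching nothing.
It also fails if it takes over 72 s, if anything falls off the work surface, if the arm or the gripper's body presses on something with over 40 N, if the wrist force passes 120 N, or if a joint passes its speed limit or range.

## Working session

There is one attempt and no reset: what is moved stays moved. The work goes in short steps, Python scripts to look and compute and a tool call to move; the robot and the scene stay as the last step left them, time stands still between calls to the robot, and variables do not carry over. Pictures are saved under pics/ and viewed, and the job is handed in when it is done.

Besides the shell and the picture viewer there is one more tool, called after "Call:" as a command line: name --pt "numbers of a row" for each row, then --argument value for the rest. send_rows: Moves the arm, as the interface text tells. Its arguments: {"type":"object","properties":{"linear":{"type":"array","items":{"type":"array","items":{"type":"number"}}},"roll":{"type":"array","items":{"type":"number"}},"grip":{"type":"number"}},"required":["linear","roll"]}

```bash
mkdir -p pics
cat > h.py <<'E'
import numpy as np, cv2
from workcell import ctrl
def K(s): return np.array([[s['fx'],0,s['cx']],[0,s['fy'],s['cy']],[0,0,1.]])
def proj(s,X):
    r,_=cv2.Rodrigues(np.array(s['R'],float)); p,_=cv2.projectPoints(np.atleast_2d(np.array(X,float)),r,np.array(s['t'],float),K(s),np.array(s['D'],float)); return p[:,0]
def unproj(s,uv,z):
    n=cv2.undistortPoints(np.array(uv,float).reshape(-1,1,2),K(s),np.array(s['D'],float))[:,0]
    R=np.array(s['R']);t=np.array(s['t']); C=-R.T@t; d=np.c_[n,np.ones(len(n))]@R
    return C+d*((z-C[2])/d[:,2])[:,None]
E
python3 - <<'E'
from h import *
s=ctrl.read_state(); print({k:np.round(v,4) for k,v in s.items()})
for c in ['scene','top']:
    f=ctrl.snapshot(c); cv2.imwrite(f'pics/{c}0.png',f['frame'])
    R=np.array(f['R']); print(c,-R.T@np.array(f['t']),R[2],f['fx'])
    for n in ['handle_center','fixture','stand','test_block_round','tweezers','tape_roll','clay','sample_jar_0']:
        print(n,[(round(b['confidence'],2),np.round(b['bbox'])) for b in ctrl.boxes_of(n,c)[:2]])
E
```

```text
{'t': np.float64(0.0), 'joint_pos': array([ 1.082 ,  0.2872,  1.5782, -0.    ,  1.2786, -0.15  ]), 'joint_velocities': array([ 0.0007,  0.0001, -0.001 ,  0.0015,  0.0006,  0.0024]), 'joint_efforts': array([-1.50000e-03, -4.05980e+01, -2.92621e+01, -2.00000e-04,
        5.90000e-03, -0.00000e+00]), 'eef_pos': array([0.224 , 0.6361, 0.247 ]), 'tcp_rot': array([-3.1393e+00, -3.0000e-04,  2.8028e+00]), 'ft_force': array([-0.6303, -0.0419, -0.3731]), 'wrist_torque': array([ 0.0126,  0.0317, -0.019 ]), 'opening': np.float64(0.0856)}
scene [ 0.00314172 -0.15434068  0.70529678] [ 0.60760139  0.43783519 -0.66266198] 486.2842463196585
handle_center [(0.69, array([193., 171., 212., 213.]))]
fixture [(0.79, array([302., 239., 372., 306.])), (0.6, array([366., 216., 385., 242.]))]
stand [(0.62, array([177., 194., 237., 245.])), (0.24, array([196., 173., 212., 213.]))]
test_block_round [(0.9, array([168., 163., 191., 183.]))]
tweezers [(0.79, array([250., 225., 293., 251.]))]
tape_roll [(0.93, array([240., 157., 283., 192.]))]
clay [(0.61, array([202., 149., 234., 174.]))]
sample_jar_0 [(0.58, array([363., 214., 386., 244.]))]
top [0.47686658 0.24191554 0.94325307] [ 0.13904665  0.01241317 -0.99020803] 425.8406053904828
handle_center [(0.55, array([318., 194., 380., 246.])), (0.51, array([203., 229., 229., 250.]))]
fixture [(0.61, array([318., 197., 379., 250.]))]
stand [(0.74, array([203., 214., 242., 257.]))]
test_block_round [(0.75, array([137., 184., 166., 210.]))]
tweezers []
tape_roll [(0.66, array([205., 137., 252., 177.]))]
clay [(0.97, array([157., 148., 192., 180.]))]
sample_jar_0 [(0.85, array([341., 154., 362., 172.]))]
```

Run:
```python
import cv2
a=cv2.imread('pics/top0.png');b=cv2.imread('pics/scene0.png')
cv2.imwrite('pics/a1.png',cv2.resize(a[120:290,120:400],None,fx=2.8,fy=2.8,interpolation=2))
cv2.imwrite('pics/b1.png',cv2.resize(b[130:330,150:410],None,fx=2.9,fy=2.9,interpolation=2))
```

```text
(no output)
```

View pics/a1.png

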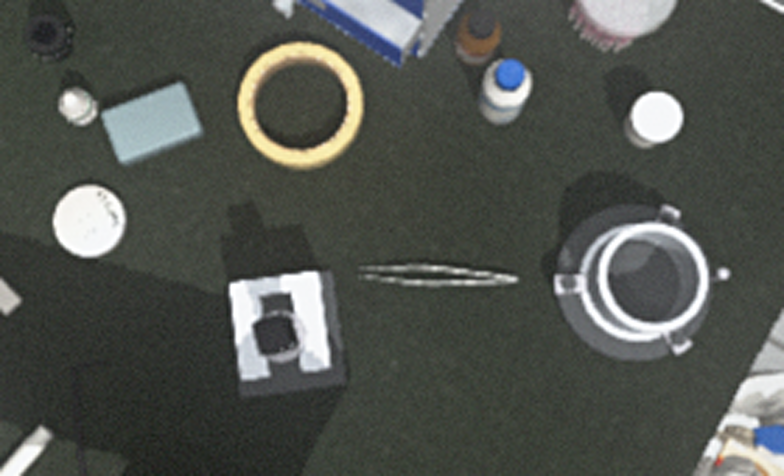

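View pics/b1.png

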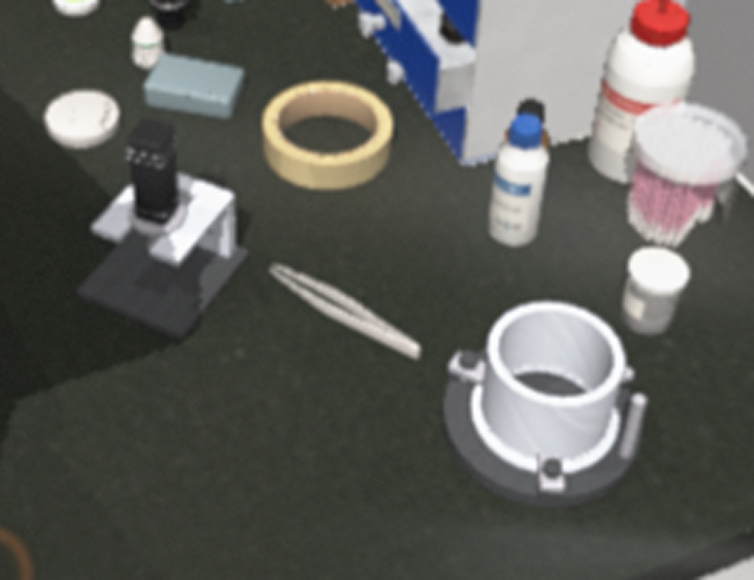

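View pics/top0.png

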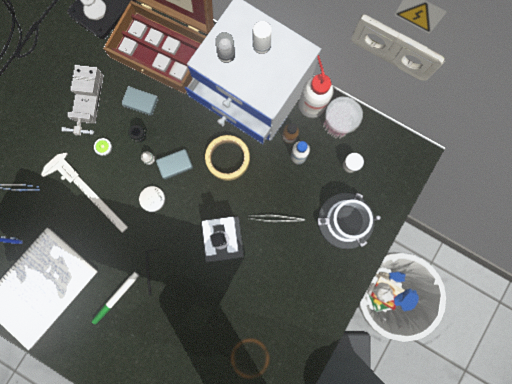

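```bash
cat > fit.py <<'E'
from h import *
from scipy.ndimage import map_coordinates,gaussian_filter
from scipy.optimize import minimize
S={c:ctrl.snapshot(c) for c in ['scene','top']}
G={c:gaussian_filter(cv2.cvtColor(S[c]['frame'],cv2.COLOR_BGR2GRAY).astype(float),0.7) for c in S}
th=np.linspace(0,2*np.pi,181)[:-1]
def circ(c,x,y,z,r): return proj(S[c],np.c_[x+r*np.cos(th),y+r*np.sin(th),np.full(len(th),z)])
def score(c,x,y,z,r,d=.0015,sgn=1):
    a=circ(c,x,y,z,r-d);b=circ(c,x,y,z,r+d)
    g=lambda p:map_coordinates(G[c],[p[:,1],p[:,0]],order=1)
    return sgn*(g(a)-g(b))
def best(c,x0,y0,z,r,sgn,rad=.012,clip=25):
    f=lambda p:-np.clip(score(c,p[0],p[1],z,r,sgn=sgn),-clip,clip).mean()
    gr=[(f((x0+i,y0+j)),x0+i,y0+j) for i in np.arange(-rad,rad+1e-4,.001) for j in np.arange(-rad,rad+1e-4,.001)]
    m=min(gr); o=minimize(f,m[1:],method='Nelder-Mead',options={'xatol':1e-5,'initial_simplex':[m[1:],(m[1]+.001,m[2]),(m[1],m[2]+.001)]})
    return o.x,-o.fun
E
python3 - <<'E'
from fit import *
T=S['top']
px=lambda x,y:(120+x/2.8,120+y/2.8)
rim=unproj(T,[px(655,279)],.072)[0]; pin=unproj(T,[px(723,273)],.064)[0]; base=unproj(T,[px(634,282)],.012)[0]
h=unproj(T,[px(275,333)],.134)[0]
print(rim,pin,base,h)
for c in S:
    print(c,'outer',best(c,*rim[:2],.072,.040,1)); print('inner',best(c,*rim[:2],.072,.034,-1)); print('base',best(c,*base[:2],.012,.061,-1)); print('base+',best(c,*base[:2],.012,.061,1))
b2=lambda u,v:(150+u/2.9,130+v/2.9)
print('scene pin',unproj(S['scene'],[b2(638,400)],.064),'handle top',unproj(S['scene'],[b2(153,133)],.134))
E
```

```text
[0.53795556 0.0460537  0.072     ] [ 0.54349406 -0.00558446  0.064     ] [0.53964266 0.0488937  0.012     ] [0.49433369 0.31639272 0.134     ]
scene outer (array([0.53811881, 0.04767759]), np.float64(24.574376777690404))
inner (array([0.53751302, 0.04758094]), np.float64(23.62072109557915))
base (array([0.54452343, 0.05965487]), np.float64(-0.4898791679643318))
base+ (array([0.54021359, 0.04944946]), np.float64(11.753403326303488))
top outer (array([0.54091623, 0.04639488]), np.float64(24.32218201941776))
inner (array([0.53795556, 0.0480537 ]), np.float64(25.0))
base (array([0.53254981, 0.06174439]), np.float64(2.3684065702627275))
base+ (array([0.54004126, 0.04949042]), np.float64(15.430830582887822))
scene pin [[ 0.54158887 -0.00601957  0.064     ]] handle top [[0.49198422 0.31595169 0.134     ]]
```

Run:
```python
from fit import *
for c in S:
    print(c,'outer',best(c,.538,.0475,.072,.040,1,.006,80)); print('inner',best(c,.538,.0475,.072,.034,-1,.006,80))
T=S['top']; U=8
def show(c,x0,y0,x1,y1,segs,name,U):
    im=cv2.resize(S[c]['frame'][y0:y1,x0:x1],None,fx=U,fy=U,interpolation=2)
    for P,col in segs:
        p=proj(S[c],P); p=((p-[x0,y0]+.5)*U-.5)
        cv2.polylines(im,[np.round(p).astype(int).reshape(-1,1,2)],False,col,1)
    cv2.imwrite(name,im)
def C(x,y,z,r): return np.c_[x+r*np.cos(th),y+r*np.sin(th),np.full(len(th),z)]
segs=[(C(.540,.0495,.012,.061),(0,255,0)),(C(.538,.0475,.072,.04),(0,0,255)),(C(.538,.0475,.072,.034),(0,0,255)),(C(.5425,-.0055,.064,.004),(255,0,255))]
show('top',310,185,390,260,segs,'pics/f_top.png',8)
show('scene',295,225,380,310,segs,'pics/f_scene.png',7)
show('top',190,200,260,265,[(C(.493,.316,.06,.019),(0,255,0))],'pics/s_top.png',9)
show('scene',165,160,250,255,[(C(.493,.316,.06,.019),(0,255,0))],'pics/s_scene.png',6)
```

```text
scene outer (array([0.53853292, 0.04789472]), np.float64(62.75963303194263))
inner (array([0.538478  , 0.04814091]), np.float64(48.463785442120994))
top outer (array([0.54022656, 0.04792772]), np.float64(69.7300686881523))
inner (array([0.53956477, 0.04847178]), np.float64(75.26484204472727))
```

View pics/f_top.png

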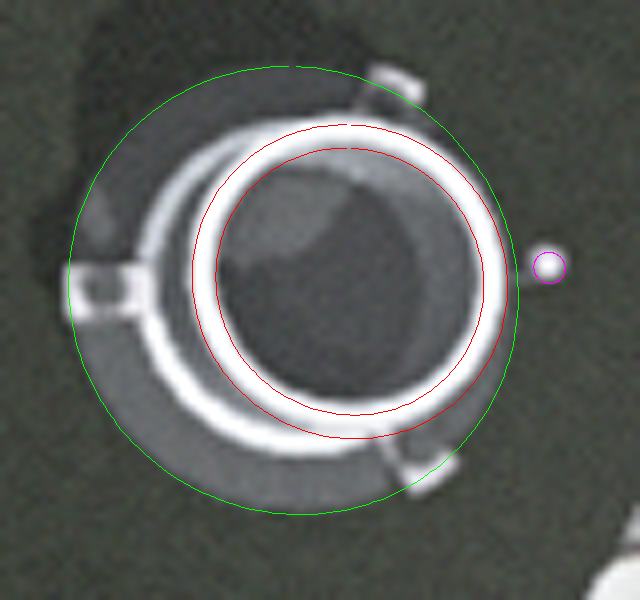

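View pics/f_scene.png

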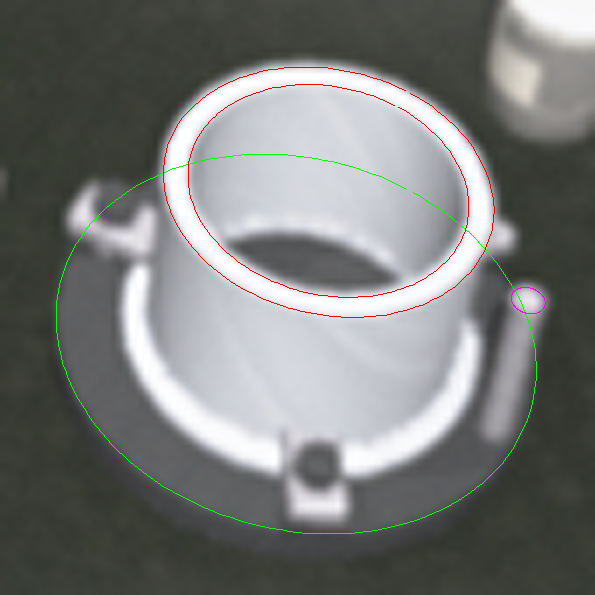

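View pics/s_top.png

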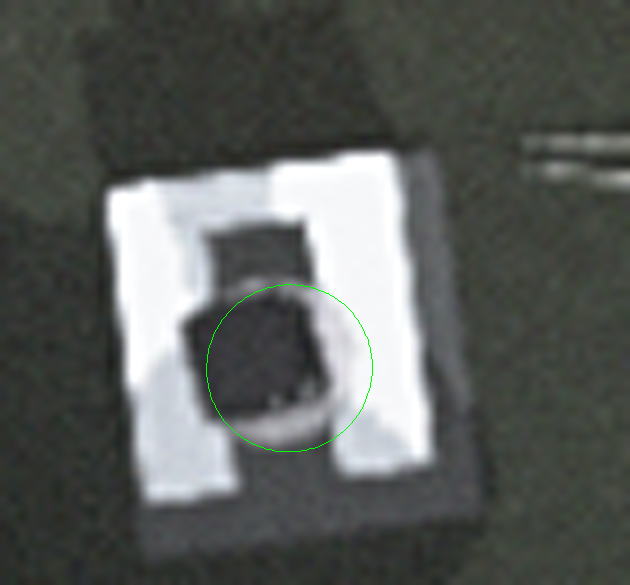

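View pics/s_scene.png

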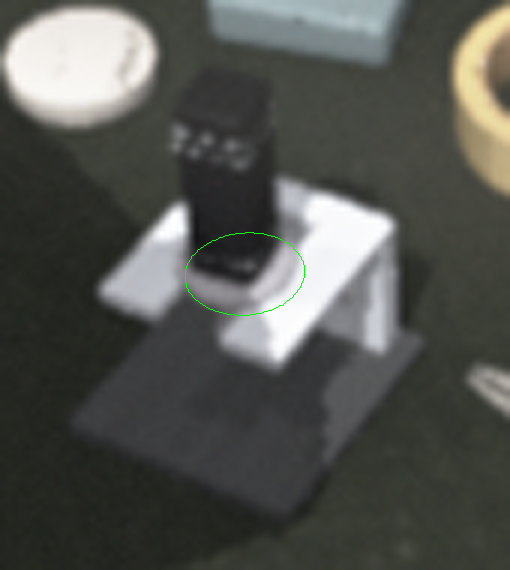

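```bash
cat > box.py <<'E'
from fit import *
def box(x,y,yaw,z0,z1,h=.012):
    c=np.array([[1,1],[-1,1],[-1,-1],[1,-1]])*h; R=np.array([[np.cos(yaw),-np.sin(yaw)],[np.sin(yaw),np.cos(yaw)]])
    p=c@R.T+[x,y]; return np.r_[np.c_[p,np.full(4,z0)],np.c_[p,np.full(4,z1)]]
def cost(c,p,z0=.064,z1=.134):
    h=cv2.convexHull(proj(S[c],box(*p,z0,z1)).astype(np.float32))[:,0]
    m=h.mean(0); pts=[];nr=[]
    for i in range(len(h)):
        a,b=h[i],h[(i+1)%len(h)]; n=int(np.linalg.norm(b-a)*4)+2; t=np.linspace(.05,.95,n)[:,None]
        q=a+(b-a)*t; d=np.array([(b-a)[1],-(b-a)[0]]); d/=np.linalg.norm(d)+1e-9
        if d@(a-m)<0:d=-d
        pts.append(q);nr.append(np.tile(d,(n,1)))
    P=np.vstack(pts);N=np.vstack(nr)
    g=lambda p:map_coordinates(G[c],[p[:,1],p[:,0]],order=1)
    return -np.clip(g(P+N*.9)-g(P-N*.9),-40,40).mean()
E
python3 - <<'E'
from box import *
for cs in (['top'],['scene'],['top','scene']):
    f=lambda p:sum(cost(c,p) for c in cs)
    r=min((f((x,y,w)),x,y,w) for x in np.arange(.484,.504,.002) for y in np.arange(.306,.326,.002) for w in np.radians(np.arange(0,90,5)))
    o=minimize(f,r[1:],method='Nelder-Mead',options={'initial_simplex':[np.array(r[1:])+d for d in ([0,0,0],[.001,0,0],[0,.001,0],[0,0,.05])]})
    print(cs,o.x[:2],np.degrees(o.x[2]),o.fun)
# stand
px=lambda u,v:(190+(u+.5)/9-.5,200+(v+.5)/9-.5)
P=unproj(S['top'],[px(108,188),px(395,152),px(432,462),px(145,500)],.06);print(np.round(P,4))
px=lambda u,v:(165+(u+.5)/6-.5,160+(v+.5)/6-.5)
print(np.round(unproj(S['scene'],[px(397,218),px(275,362),px(100,290)],.06),4))
E
```

```text
['top'] [0.49353107 0.3205118 ] 12.363295840151393 -38.82083286290991
['scene'] [0.49414134 0.32000012] 32.39779632247643 -22.4852607016483
['top', 'scene'] [0.49353466 0.32003532] 18.255892572668216 -58.151848435246464
[[0.5336 0.3587 0.06  ]
 [0.5427 0.2926 0.06  ]
 [0.472  0.2829 0.06  ]
 [0.4627 0.3482 0.06  ]]
[[0.5427 0.2935 0.06  ]
 [0.4686 0.2825 0.06  ]
 [0.4595 0.3472 0.06  ]]
```

Run:
```python
from box import *
ims=[]
for w in (12,20,30):
  row=[]
  for c,(x0,y0) in (('top',(195,205)),('scene',(180,160))):
    U=6; im=cv2.resize(S[c]['frame'][y0:y0+60,x0:x0+60],None,fx=U,fy=U,interpolation=2)
    im=cv2.convertScaleAbs(im,alpha=1.5)
    p=proj(S[c],box(.4937,.3202,np.radians(w),.064,.134)); p=np.round((p-[x0,y0]+.5)*U-.5).astype(int)
    for k in (0,4): cv2.polylines(im,[p[k:k+4].reshape(-1,1,2)],True,(0,255,0) if k else (0,0,255),1)
    row.append(im)
  ims.append(np.vstack(row))
cv2.imwrite('pics/hb.png',cv2.resize(np.hstack(ims),None,fx=.72,fy=.72))
for w in range(0,45,4): print(w,[round(min(cost(c,(.4937+i,.3202+j,np.radians(w))) for i in np.arange(-.002,.0021,.0005) for j in np.arange(-.002,.0021,.0005)),1) for c in S])
```

```text
0 [np.float64(-17.2), np.float64(-37.0)]
4 [np.float64(-17.6), np.float64(-37.9)]
8 [np.float64(-18.3), np.float64(-38.4)]
12 [np.float64(-19.0), np.float64(-38.7)]
16 [np.float64(-19.8), np.float64(-38.4)]
20 [np.float64(-20.8), np.float64(-37.6)]
24 [np.float64(-21.6), np.float64(-35.6)]
28 [np.float64(-22.1), np.float64(-33.2)]
32 [np.float64(-22.4), np.float64(-30.8)]
36 [np.float64(-22.3), np.float64(-29.5)]
40 [np.float64(-21.6), np.float64(-29.2)]
44 [np.float64(-20.6), np.float64(-29.3)]
```

View pics/hb.png

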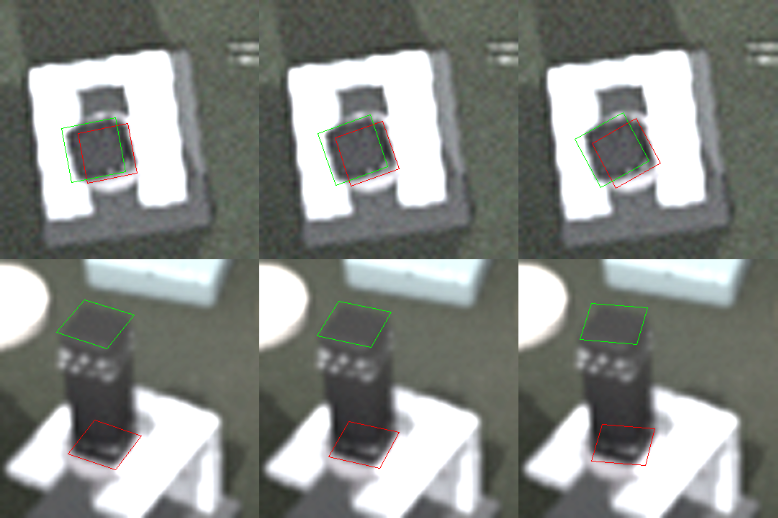

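```bash
cat >> h.py <<'E'
from scipy.spatial.transform import Rotation as Ro
def sh(X,yaw=None):
    s=ctrl.read_state(); R=Ro.from_euler('xyz',s['tcp_rot'])
    d=R.inv().apply(np.array(X)-s['eef_pos'])
    w=None if yaw is None else -(yaw-np.degrees(s['tcp_rot'][2])+180)%360-180
    return np.round(d*1e3,2), (None if yaw is None else round(((-(yaw-np.degrees(s['tcp_rot'][2]))+180)%360)-180,1))
E
python3 -c "
from h import *
print(sh([.4935,.319,.2],109))"
```

```text
(array([-359.46, -210.08,   48.31]), np.float64(51.6))
```

Call:
send_rows --pt "-0.036 -0.021 0.0" --pt "-0.082 -0.048 0.005" --pt "-0.128 -0.075 0.01" --pt "-0.175 -0.102 0.015" --pt "-0.222 -0.13 0.02" --pt "-0.269 -0.157 0.03" --pt "-0.314 -0.184 0.04" --pt "-0.345 -0.202 0.048" --pt "-0.359 -0.21 0.048" --pt "-0.359 -0.21 0.048" --roll '[5, 11, 17, 23, 29, 35, 41, 47, 51.6, 51.6]' --grip 0

```text
t: 2.55
eef_pos: [0.4938, 0.3184, 0.2003]
tcp_rot: [3.142, -0.0, 1.901]
ft_force: [0.2, 0.1, 0.1]
opening: 0.0855
```

```bash
python3 -c "
from h import *
s=ctrl.read_state();print(s['t'],s['eef_pos'],np.degrees(s['tcp_rot']),s['ft_force'])
print(sh([.4935,.319,.093],109))"
```

```text
2.55 [0.49381611 0.31839031 0.20033596] [ 1.79996961e+02 -3.00220387e-03  1.08913055e+02] [0.19218834 0.06337556 0.14210019]
(array([  0.67,  -0.11, 107.34]), np.float64(-0.1))
```

Call:
send_rows --pt "0.0005 0 0.012" --pt "0.0005 0 0.03" --pt "0.0005 0 0.05" --pt "0.0005 0 0.07" --pt "0.0005 0 0.088" --pt "0.0005 0 0.1" --pt "0.0005 0 0.107" --pt "0.0005 0 0.107" --pt "0.0005 0 0.107" --pt "0.0005 0 0.107" --roll '[0, 0, 0, 0, 0, 0, 0, 0, 0, 0]'

```text
t: 3.8
eef_pos: [0.4942, 0.3191, 0.0942]
tcp_rot: [3.14, -0.0, 1.901]
ft_force: [-0.5, -0.4, 0.6]
opening: 0.0853
```

Call:
send_rows --pt "0 0 0" --pt "0 0 0" --pt "0 0 0" --pt "0 0 0" --pt "0 0 0" --pt "0 0 0" --pt "0 0 0" --pt "0 0 0" --pt "0 0 0" --pt "0 0 0" --roll '[0, 0, 0, 0, 0, 0, 0, 0, 0, 0]' --grip 255

```text
t: 5.05
eef_pos: [0.4942, 0.3191, 0.0943]
tcp_rot: [3.14, -0.0, 1.901]
ft_force: [-1.0, 0.1, 2.1]
opening: 0.0234
```

```bash
cat > st.py <<'E'
from h import *
s=ctrl.read_state();print(round(s['t'],2),np.round(s['eef_pos'],5),np.round(np.degrees(s['tcp_rot']),2),np.round(s['ft_force'],2),np.round(s['wrist_torque'],3),s['opening'])
E
python3 st.py
```

```text
5.05 [0.49421 0.31913 0.09431] [ 1.7990e+02 -1.0000e-02  1.0891e+02] [-0.96  0.11  2.07] [-0.033  0.04   0.014] 0.023413904897632093
```

Call:
send_rows --pt "0 0 -0.006" --pt "0 0 -0.018" --pt "0 0 -0.034" --pt "0 0 -0.05" --pt "0 0 -0.066" --pt "0 0 -0.08" --pt "0 0 -0.09" --pt "0 0 -0.096" --pt "0 0 -0.096" --pt "0 0 -0.096" --roll '[0, 0, 0, 0, 0, 0, 0, 0, 0, 0]'

```text
t: 6.3
eef_pos: [0.4937, 0.3189, 0.1895]
tcp_rot: [3.141, -0.0, 1.901]
ft_force: [0.2, 0.2, -2.4]
opening: 0.0233
```

```bash
python3 st.py
python3 - <<'E'
from h import *
print(sh([.539,.048,.19],90))
for c in ['top','scene']:
    f=ctrl.snapshot(c); cv2.imwrite(f'pics/{c}1.png',f['frame'])
    s=ctrl.read_state(); p=proj(f,[s['eef_pos'],s['eef_pos']-[0,0,.0723]]); print(p)
    x,y=p.mean(0).astype(int); a=f['frame'][max(0,y-50):y+50,max(0,x-50):x+50]
    cv2.imwrite(f'pics/{c}1c.png',cv2.resize(a,None,fx=5,fy=5,interpolation=2))
E
```

```text
6.3 [0.4937  0.31886 0.18952] [ 1.7998e+02 -1.0000e-02  1.0891e+02] [ 0.17  0.25 -2.42] [-0.004  0.02  -0.017] 0.02331294891758076
(array([-270.92,  -44.92,   -0.53]), np.float64(18.9))
[[213.9257098  238.5579648 ]
 [217.72837494 239.44428226]]
[[200.28602326 150.38273235]
 [202.71587544 181.73699251]]
```

View pics/scene1c.png

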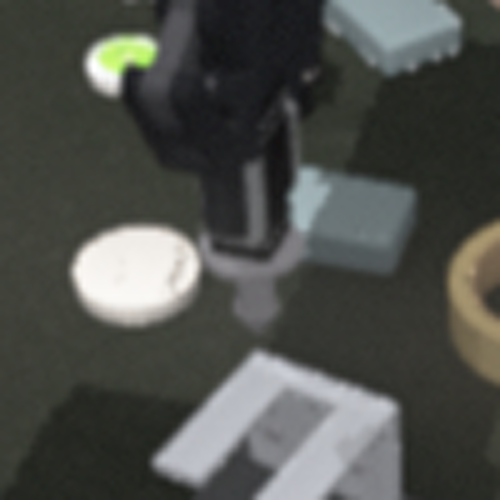

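Call:
send_rows --pt "-0.02 -0.004 0" --pt "-0.056 -0.01 0" --pt "-0.1 -0.017 0" --pt "-0.145 -0.024 0" --pt "-0.19 -0.032 0" --pt "-0.23 -0.039 0" --pt "-0.258 -0.043 0.005" --pt "-0.271 -0.045 0.018" --pt "-0.271 -0.045 0.03" --pt "-0.271 -0.045 0.03" --roll '[2, 5, 8, 11, 14, 17, 19, 19, 19, 19]'

```text
t: 7.65
eef_pos: [0.5374, 0.0487, 0.1572]
tcp_rot: [-3.138, -0.001, 1.57]
ft_force: [-0.6, -0.6, -2.0]
opening: 0.0233
```

```bash
python3 st.py; python3 -c "
from h import *
print(sh([.539,.048,.1393],90))"
```

```text
7.65 [0.53744 0.04873 0.15724] [-1.7977e+02 -6.0000e-02  8.9950e+01] [-0.61 -0.56 -1.97] [-0.056 -0.041 -0.006] 0.02329003068398966
(array([-0.75,  1.63, 17.93]), np.float64(-0.1))
```

Call:
send_rows --pt "0 0.0016 0.005" --pt "0 0.0016 0.012" --pt "0 0.0016 0.017" --pt "0 0.0016 0.018" --pt "-0.004 0.0016 0.018" --pt "-0.01 0.0016 0.018" --pt "-0.017 0.0016 0.018" --pt "-0.022 0.0016 0.018" --pt "-0.0255 0.0016 0.018" --pt "-0.0255 0.0016 0.018" --roll '[0, 0, 0, 0, 0, 0, 0, 0, 0, 0]'

```text
t: 8.9
eef_pos: [0.539, 0.0229, 0.1392]
tcp_rot: [-3.138, -0.001, 1.569]
ft_force: [-0.8, 0.6, -2.7]
opening: 0.0234
```

```bash
python3 st.py; python3 -c "
from h import *
print(sh([.539,.0195,.1393],90))"
```

```text
8.9 [0.53896 0.02294 0.13921] [-1.7977e+02 -6.0000e-02  8.9920e+01] [-0.78  0.56 -2.66] [-0.008 -0.018  0.003] 0.023381050974479897
(array([-3.44,  0.04, -0.1 ]), np.float64(-0.1))
```

Call:
send_rows --pt "-0.0004 0 0" --pt "-0.0008 0 0" --pt "-0.0012 0 0" --pt "-0.0016 0 0" --pt "-0.002 0 0" --pt "-0.0023 0 0" --pt "-0.0026 0 0" --pt "-0.0028 0 0" --pt "-0.003 0 0" --pt "-0.003 0 0" --roll '[0, 0, 0, 0, 0, 0, 0, 0, 0, 0]'

```text
t: 10.15
eef_pos: [0.5389, 0.0199, 0.1392]
tcp_rot: [-3.137, -0.001, 1.569]
ft_force: [-0.4, 0.0, -2.3]
opening: 0.0234
```

```bash
python3 st.py
```

```text
10.15 [0.53894 0.01993 0.13919] [-1.7977e+02 -6.0000e-02  8.9920e+01] [-0.37  0.04 -2.27] [-0.033 -0.004  0.034] 0.02343690162106722
```

No contact yet at y=0.0199. Creep on.

Call:
send_rows --pt "-0.0002 0 0" --pt "-0.0004 0 0" --pt "-0.0006 0 0" --pt "-0.0008 0 0" --pt "-0.001 0 0" --pt "-0.0012 0 0" --pt "-0.0014 0 0" --pt "-0.0015 0 0" --pt "-0.0015 0 0" --pt "-0.0015 0 0" --roll '[0, 0, 0, 0, 0, 0, 0, 0, 0, 0]'

```text
t: 11.4
eef_pos: [0.5389, 0.0184, 0.1392]
tcp_rot: [-3.138, -0.001, 1.569]
ft_force: [0.6, 0.5, -2.3]
opening: 0.0234
```

```bash
python3 st.py
```

```text
11.4 [0.53894 0.01845 0.1392 ] [-1.7977e+02 -6.0000e-02  8.9920e+01] [ 0.57  0.48 -2.31] [-0.002 -0.059  0.036] 0.02338553137426634
```

Call:
send_rows --pt "-0.0002 0 0" --pt "-0.0004 0 0" --pt "-0.0006 0 0" --pt "-0.0008 0 0" --pt "-0.001 0 0" --pt "-0.0012 0 0" --pt "-0.0014 0 0" --pt "-0.0015 0 0" --pt "-0.0015 0 0" --pt "-0.0015 0 0" --roll '[0, 0, 0, 0, 0, 0, 0, 0, 0, 0]'

```text
t: 12.65
eef_pos: [0.5389, 0.0172, 0.1391]
tcp_rot: [-3.137, -0.002, 1.569]
ft_force: [0.6, 3.2, -2.3]
opening: 0.0234
```

```bash
python3 st.py
```

```text
12.65 [0.53889 0.01719 0.13915] [-1.7976e+02 -1.0000e-01  8.9910e+01] [ 0.62  3.22 -2.29] [ 0.705 -0.108 -0.027] 0.02338244433577978
```

```bash
cat > gen.py <<'E'
from h import *
import sys,json
L=.22
def gen(c,ph,r,z=.1392,yaw=90):
    s=ctrl.read_state(); R=Ro.from_euler('xyz',s['tcp_rot']); rows=[]
    ph=np.radians(ph); r=np.broadcast_to(r,ph.shape)
    for p,q in zip(ph,r):
        X=np.array([c[0]+q*np.cos(p),c[1]+q*np.sin(p),z]); d=R.inv().apply(X-s['eef_pos'])
        rows.append([round(float(v),4)+0. for v in d])
    print(json.dumps(rows))
def rep(c,b=(-.015,-.02)):
    s=ctrl.read_state(); d=s['eef_pos'][:2]-c; ph=np.arctan2(d[1],d[0]); u=np.array([np.cos(ph),np.sin(ph)]);v=np.array([-u[1],u[0]])
    t=s['wrist_torque']; F=np.array([-(t[1]-b[1]),t[0]-b[0]])/L
    f=s['ft_force'];
    print('t',round(s['t'],2),'phi %.1f r %.2f z %.2f'%(np.degrees(ph),1e3*np.hypot(*d),1e3*s['eef_pos'][2]),'inward %.2f tang(ccw) %.2f'%(-F@u,F@v),'ft in %.2f tan %.2f z %.2f'%(-f[:2]@u,f[:2]@v,f[2]+2.3),'pos',np.round(s['eef_pos']*1e3,2))
E
python3 - <<'E'
from gen import *
c=(.539,.0461); rep(c)
gen(c,[-89,-86,-82,-80,-80,-80,-80,-80,-80,-80],np.array([28.2,28,28,28,28.3,28.6,28.9,29.1,29.2,29.2])/1e3)
E
```

```text
t 12.65 phi -90.2 r 28.91 z 139.15 inward 3.28 tang(ccw) 0.39 ft in 3.23 tan 0.61 z 0.01 pos [538.89  17.19 139.15]
[[0.0007, 0.0006, -0.0001], [0.001, 0.0021, -0.0001], [0.0012, 0.004, -0.0001], [0.0013, 0.005, -0.0001], [0.001, 0.005, -0.0001], [0.0007, 0.0051, -0.0001], [0.0005, 0.0051, -0.0001], [0.0003, 0.0052, -0.0001], [0.0002, 0.0052, -0.0001], [0.0002, 0.0052, -0.0001]]
```

Call:
send_rows --pt "0.0007 0.0006 -0.0001" --pt "0.001 0.0021 -0.0001" --pt "0.0012 0.004 -0.0001" --pt "0.0013 0.005 -0.0001" --pt "0.001 0.005 -0.0001" --pt "0.0007 0.0051 -0.0001" --pt "0.0005 0.0051 -0.0001" --pt "0.0003 0.0052 -0.0001" --pt "0.0002 0.0052 -0.0001" --pt "0.0002 0.0052 -0.0001" --roll '[0, 0, 0, 0, 0, 0, 0, 0, 0, 0]'

```text
t: 13.9
eef_pos: [0.5442, 0.0176, 0.1393]
tcp_rot: [-3.138, -0.002, 1.569]
ft_force: [0.7, 1.7, -1.8]
opening: 0.0235
```

Run:
```python
from gen import *
c=(.539,.0461); rep(c)
```

```text
t 13.9 phi -79.7 r 28.96 z 139.30 inward 2.04 tang(ccw) 1.19 ft in 1.55 tan 0.96 z 0.47 pos [544.18  17.6  139.3 ]
```

Run:
```python
from gen import *
c=(.539,.0461)
gen(c,-80-1.5*np.arange(1,11),29.45e-3)
```

```text
[[-0.0006, -0.0008, 0.0001], [-0.0007, -0.0016, 0.0001], [-0.0008, -0.0024, 0.0001], [-0.0009, -0.0031, 0.0001], [-0.0009, -0.0039, 0.0001], [-0.001, -0.0047, 0.0001], [-0.001, -0.0054, 0.0001], [-0.0009, -0.0062, 0.0001], [-0.0009, -0.007, 0.0001], [-0.0009, -0.0077, 0.0001]]
```

Call:
send_rows --pt "-0.0004 -0.0008 0.0001" --pt "-0.0006 -0.0016 0.0001" --pt "-0.0007 -0.0024 0.0001" --pt "-0.0008 -0.0031 0.0001" --pt "-0.0009 -0.0039 0.0001" --pt "-0.001 -0.0047 0.0001" --pt "-0.001 -0.0054 0.0001" --pt "-0.0009 -0.0062 0.0001" --pt "-0.0009 -0.007 0.0001" --pt "-0.0009 -0.0077 0.0001" --roll '[0, 0, 0, 0, 0, 0, 0, 0, 0, 0]'

```text
t: 15.15
eef_pos: [0.5365, 0.0167, 0.1392]
tcp_rot: [-3.138, -0.002, 1.569]
ft_force: [1.7, 4.0, 1.0]
opening: 0.0231
```

Run:
```python
from gen import *
c=(.539,.0461); rep(c)
gen(c,-95-1.8*np.arange(1,11),29.45e-3)
```

```text
t 15.15 phi -94.9 r 29.52 z 139.25 inward 3.61 tang(ccw) 2.05 ft in 4.09 tan 1.39 z 3.34 pos [536.47  16.69 139.25]
[[0.0002, -0.001, 0.0001], [0.0003, -0.0019, 0.0001], [0.0004, -0.0028, 0.0001], [0.0006, -0.0037, 0.0001], [0.0008, -0.0046, 0.0001], [0.0011, -0.0055, 0.0001], [0.0013, -0.0064, 0.0001], [0.0016, -0.0073, 0.0001], [0.0019, -0.0081, 0.0001], [0.0023, -0.009, 0.0001]]
```

Call:
send_rows --pt "0.0002 -0.001 0.0001" --pt "0.0003 -0.0019 0.0001" --pt "0.0004 -0.0028 0.0001" --pt "0.0006 -0.0037 0.0001" --pt "0.0008 -0.0046 0.0001" --pt "0.0011 -0.0055 0.0001" --pt "0.0013 -0.0064 0.0001" --pt "0.0016 -0.0073 0.0001" --pt "0.0019 -0.0081 0.0001" --pt "0.0023 -0.009 0.0001" --roll '[0, 0, 0, 0, 0, 0, 0, 0, 0, 0]'

```text
t: 16.4
eef_pos: [0.5277, 0.019, 0.1394]
tcp_rot: [-3.139, -0.002, 1.569]
ft_force: [3.0, 2.6, -0.2]
opening: 0.0232
```

Run:
```python
from gen import *
c=(.539,.0461); rep(c)
gen(c,-113-2*np.arange(1,11),29.45e-3)
```

```text
t 16.4 phi -112.6 r 29.32 z 139.45 inward 3.62 tang(ccw) 2.83 ft in 3.55 tan 1.79 z 2.15 pos [527.72  19.04 139.45]
[[0.0004, -0.0012, 0.0003], [0.0008, -0.0021, 0.0003], [0.0013, -0.003, 0.0003], [0.0018, -0.0039, 0.0003], [0.0024, -0.0048, 0.0003], [0.0029, -0.0056, 0.0003], [0.0035, -0.0065, 0.0003], [0.0042, -0.0073, 0.0003], [0.0048, -0.0081, 0.0003], [0.0055, -0.0088, 0.0003]]
```

Call:
send_rows --pt "0.0004 -0.0012 0.0001" --pt "0.0008 -0.0021 0.0002" --pt "0.0013 -0.003 0.0002" --pt "0.0018 -0.0039 0.0002" --pt "0.0024 -0.0048 0.0002" --pt "0.0029 -0.0056 0.0002" --pt "0.0035 -0.0065 0.0002" --pt "0.0042 -0.0073 0.0002" --pt "0.0048 -0.0081 0.0002" --pt "0.0055 -0.0088 0.0002" --roll '[0, 0, 0, 0, 0, 0, 0, 0, 0, 0]'

```text
t: 17.65
eef_pos: [0.5187, 0.0243, 0.1391]
tcp_rot: [-3.138, -0.001, 1.569]
ft_force: [3.4, 0.8, -0.5]
opening: 0.0233
```

Run:
```python
from gen import *
c=(.539,.0461); rep(c)
gen(c,-133-2*np.arange(1,11),29.45e-3)
```

```text
t 17.65 phi -132.9 r 29.76 z 139.09 inward 3.32 tang(ccw) 2.46 ft in 2.89 tan 1.94 z 1.77 pos [518.73  24.31 139.09]
[[0.001, -0.0006, -0.0001], [0.0017, -0.0013, -0.0001], [0.0025, -0.002, -0.0001], [0.0033, -0.0026, -0.0001], [0.0041, -0.0033, -0.0001], [0.0049, -0.0039, -0.0001], [0.0057, -0.0044, -0.0001], [0.0066, -0.005, -0.0001], [0.0075, -0.0055, -0.0001], [0.0084, -0.006, -0.0001]]
```

Run:
```python
from gen import *
c=(.539,.0461)
gen(c,-133-2*np.arange(1,11),29.65e-3)
```

```text
[[0.0008, -0.0007, -0.0001], [0.0016, -0.0014, -0.0001], [0.0023, -0.0021, -0.0001], [0.0031, -0.0028, -0.0001], [0.0039, -0.0034, -0.0001], [0.0048, -0.004, -0.0001], [0.0056, -0.0046, -0.0001], [0.0065, -0.0052, -0.0001], [0.0074, -0.0057, -0.0001], [0.0083, -0.0062, -0.0001]]
```

Call:
send_rows --pt "0.0008 -0.0007 -0.0001" --pt "0.0016 -0.0014 -0.0001" --pt "0.0023 -0.0021 -0.0001" --pt "0.0031 -0.0028 -0.0001" --pt "0.0039 -0.0034 -0.0001" --pt "0.0048 -0.004 -0.0001" --pt "0.0056 -0.0046 -0.0001" --pt "0.0065 -0.0052 -0.0001" --pt "0.0074 -0.0057 -0.0001" --pt "0.0083 -0.0062 -0.0001" --roll '[0, 0, 0, 0, 0, 0, 0, 0, 0, 0]'

```text
t: 18.9
eef_pos: [0.5127, 0.0326, 0.1394]
tcp_rot: [-3.139, -0.001, 1.569]
ft_force: [4.8, 0.0, 0.3]
opening: 0.0234
```

Run:
```python
from gen import *
c=(.539,.0461); rep(c)
for r in (29.45,29.65,29.8):gen(c,-153-2*np.arange(1,11),r/1e3)
```

```text
t 18.9 phi -152.9 r 29.58 z 139.36 inward 4.25 tang(ccw) 2.27 ft in 4.29 tan 2.16 z 2.56 pos [512.66  32.64 139.36]
[[0.001, -0.0004, 0.0002], [0.0019, -0.0008, 0.0002], [0.0029, -0.0012, 0.0002], [0.0039, -0.0015, 0.0002], [0.0048, -0.0018, 0.0002], [0.0058, -0.0021, 0.0002], [0.0068, -0.0024, 0.0002], [0.0078, -0.0026, 0.0002], [0.0088, -0.0028, 0.0002], [0.0099, -0.0029, 0.0002]]
[[0.0009, -0.0005, 0.0002], [0.0019, -0.001, 0.0002], [0.0028, -0.0013, 0.0002], [0.0038, -0.0017, 0.0002], [0.0048, -0.002, 0.0002], [0.0058, -0.0023, 0.0002], [0.0068, -0.0026, 0.0002], [0.0078, -0.0028, 0.0002], [0.0088, -0.003, 0.0002], [0.0098, -0.0031, 0.0002]]
[[0.0009, -0.0007, 0.0002], [0.0018, -0.0011, 0.0002], [0.0028, -0.0015, 0.0002], [0.0038, -0.0018, 0.0002], [0.0047, -0.0022, 0.0002], [0.0057, -0.0025, 0.0002], [0.0067, -0.0027, 0.0002], [0.0078, -0.0029, 0.0002], [0.0088, -0.0031, 0.0002], [0.0098, -0.0033, 0.0002]]
```

Call:
send_rows --pt "0.001 -0.0004 0.0001" --pt "0.0019 -0.0008 0.0002" --pt "0.0029 -0.0012 0.0002" --pt "0.0039 -0.0015 0.0002" --pt "0.0048 -0.0018 0.0002" --pt "0.0058 -0.0021 0.0002" --pt "0.0068 -0.0024 0.0002" --pt "0.0078 -0.0026 0.0002" --pt "0.0088 -0.0028 0.0002" --pt "0.0098 -0.0029 0.0002" --roll '[0, 0, 0, 0, 0, 0, 0, 0, 0, 0]'

```text
t: 20.15
eef_pos: [0.5096, 0.0425, 0.1391]
tcp_rot: [-3.138, -0.001, 1.569]
ft_force: [2.6, -1.8, -0.7]
opening: 0.0233
```

Run:
```python
from gen import *
c=(.539,.0461); rep(c)
for r in (29.3,29.45,29.6):gen(c,-173-2*np.arange(1,11),r/1e3)
```

```text
t 20.15 phi -172.9 r 29.59 z 139.12 inward 2.36 tang(ccw) 2.29 ft in 2.33 tan 2.09 z 1.63 pos [509.63  42.46 139.12]
[[0.0011, 0.0002, -0.0001], [0.0021, 0.0001, -0.0001], [0.0031, 0.0001, -0.0001], [0.0042, 0.0001, -0.0001], [0.0052, 0.0001, -0.0001], [0.0062, 0.0002, -0.0001], [0.0072, 0.0003, -0.0001], [0.0082, 0.0004, -0.0001], [0.0092, 0.0006, -0.0001], [0.0102, 0.0008, -0.0001]]
[[0.0011, 0.0, -0.0001], [0.0021, 0.0, -0.0001], [0.0031, -0.0001, -0.0001], [0.0042, -0.0001, -0.0001], [0.0052, -0.0001, -0.0001], [0.0062, 0.0, -0.0001], [0.0072, 0.0001, -0.0001], [0.0082, 0.0003, -0.0001], [0.0093, 0.0004, -0.0001], [0.0103, 0.0007, -0.0001]]
[[0.0011, -0.0001, -0.0001], [0.0021, -0.0002, -0.0001], [0.0031, -0.0002, -0.0001], [0.0042, -0.0002, -0.0001], [0.0052, -0.0002, -0.0001], [0.0062, -0.0001, -0.0001], [0.0072, 0.0, -0.0001], [0.0083, 0.0001, -0.0001], [0.0093, 0.0003, -0.0001], [0.0103, 0.0005, -0.0001]]
```

Run:
```python
from gen import *
c=(.5386,.0461);rep(c)
gen(c,-173-2*np.arange(1,11),29.3e-3)
```

```text
t 20.15 phi -172.8 r 29.19 z 139.12 inward 2.35 tang(ccw) 2.29 ft in 2.32 tan 2.09 z 1.63 pos [509.63  42.46 139.12]
[[0.0011, -0.0002, -0.0001], [0.0021, -0.0003, -0.0001], [0.0031, -0.0003, -0.0001], [0.0042, -0.0003, -0.0001], [0.0052, -0.0003, -0.0001], [0.0062, -0.0002, -0.0001], [0.0072, -0.0001, -0.0001], [0.0082, 0.0, -0.0001], [0.0092, 0.0002, -0.0001], [0.0102, 0.0004, -0.0001]]
```

Call:
send_rows --pt "0.0011 -0.0002 0.0" --pt "0.0021 -0.0003 0.0" --pt "0.0031 -0.0003 0.0" --pt "0.0042 -0.0003 0.0" --pt "0.0052 -0.0003 0.0" --pt "0.0062 -0.0002 0.0" --pt "0.0072 -0.0001 0.0" --pt "0.0082 0.0 0.0" --pt "0.0092 0.0002 0.0" --pt "0.0102 0.0004 0.0" --roll '[0, 0, 0, 0, 0, 0, 0, 0, 0, 0]'

```text
t: 21.4
eef_pos: [0.5096, 0.0529, 0.1388]
tcp_rot: [-3.137, -0.002, 1.569]
ft_force: [0.6, -0.0, -0.8]
opening: 0.0235
```

Run:
```python
from gen import *
c=(.5386,.0461); rep(c)
for r in (29.15,29.3,29.45):gen(c,-193-2*np.arange(1,11),r/1e3)
```

```text
t 21.4 phi 166.9 r 29.82 z 138.77 inward 1.78 tang(ccw) 0.87 ft in 0.58 tan -0.12 z 1.45 pos [509.56  52.88 138.77]
[[0.0008, 0.0009, -0.0004], [0.0017, 0.0012, -0.0004], [0.0027, 0.0015, -0.0004], [0.0037, 0.0018, -0.0004], [0.0046, 0.0022, -0.0004], [0.0055, 0.0026, -0.0004], [0.0065, 0.0031, -0.0004], [0.0074, 0.0035, -0.0004], [0.0082, 0.004, -0.0004], [0.0091, 0.0046, -0.0004]]
[[0.0008, 0.0007, -0.0004], [0.0018, 0.001, -0.0004], [0.0028, 0.0013, -0.0004], [0.0037, 0.0017, -0.0004], [0.0047, 0.0021, -0.0004], [0.0056, 0.0025, -0.0004], [0.0065, 0.0029, -0.0004], [0.0074, 0.0034, -0.0004], [0.0083, 0.0039, -0.0004], [0.0092, 0.0045, -0.0004]]
[[0.0008, 0.0006, -0.0004], [0.0018, 0.0009, -0.0004], [0.0028, 0.0012, -0.0004], [0.0038, 0.0015, -0.0004], [0.0047, 0.0019, -0.0004], [0.0057, 0.0023, -0.0004], [0.0066, 0.0028, -0.0004], [0.0075, 0.0033, -0.0004], [0.0084, 0.0038, -0.0004], [0.0093, 0.0043, -0.0004]]
```

```bash
cat > lsq.py <<'E'
import numpy as np
# x,y,z(mm), Fin, Fz
D=np.array([[538.89,17.19,139.15,3.28,0.01],[544.18,17.6,139.3,2.04,.47],[536.47,16.69,139.25,3.61,3.34],[527.72,19.04,139.45,3.62,2.15],[518.73,24.31,139.09,3.32,1.77],[512.66,32.64,139.36,4.25,2.56],[509.63,42.46,139.12,2.36,1.63],[509.56,52.88,138.77,1.78,1.45]])
def fit(D,k0=4,prior=None):
    from scipy.optimize import least_squares
    N=.857*D[:,3]+.514*D[:,4]
    def f(p):
        d=D[:,:2]-p[:2]; r=np.hypot(*d.T)+.6*(139.2-D[:,2])
        return np.r_[(r-p[2]-N/p[3])/.25,(p[3]-k0)/2,(p[2]-28.6)/.6]
    o=least_squares(f,[539,46,28.6,k0]); return o.x,f(o.x)*.25,N
if __name__=='__main__':
    p,e,N=fit(D);print(np.round(p,2),np.round(e,2),np.round(N,1))
E
python3 lsq.py
```

```text
[539.03  47.13  29.45   5.03] [-0.04  0.07  0.11 -0.15  0.41 -0.44 -0.2   0.38  0.13  0.35] [2.8 2.  4.8 4.2 3.8 5.  2.9 2.3]
```

```bash
cat > lsq2.py <<'E'
import numpy as np
from lsq import fit
C0=np.array([539,46.1])
def P(ph,r,c=C0): return [*(np.array(c)+r*np.array([np.cos(np.radians(ph)),np.sin(np.radians(ph))])),139.2]
L=[(P(-90,29.15),3.28,.01),(P(-80,29.2),2.04,.47),(P(-95,29.45),3.61,3.34),(P(-113,29.45),3.62,2.15),(P(-133,29.45),3.32,1.77),(P(-153,29.65),4.25,2.56),(P(-173,29.45),2.36,1.63),(P(167,29.3,(538.6,46.1)),1.78,1.45)]
def run(L):
    D=np.array([[*a,b,c] for a,b,c in L]); p,e,N=fit(D); print(np.round(p,2),np.round(e,2),np.round(N,1)); return p
if __name__=='__main__': run(L)
E
python3 lsq2.py
```

```text
[539.14  46.62  29.12   4.93] [-0.02  0.17 -0.11  0.01  0.05 -0.11 -0.04  0.14  0.12  0.22] [2.8 2.  4.8 4.2 3.8 5.  2.9 2.3]
```

Run:
```python
from gen import *
c=(.53914,.04662);rep(c)
gen(c,-192-2*np.arange(1,11),30.0e-3)
```

```text
t 21.4 phi 168.0 r 30.24 z 138.77 inward 1.76 tang(ccw) 0.91 ft in 0.58 tan -0.11 z 1.45 pos [509.56  52.88 138.77]
[[0.001, 0.0005, -0.0004], [0.002, 0.0007, -0.0004], [0.003, 0.001, -0.0004], [0.004, 0.0014, -0.0004], [0.005, 0.0018, -0.0004], [0.0059, 0.0022, -0.0004], [0.0069, 0.0026, -0.0004], [0.0078, 0.0031, -0.0004], [0.0087, 0.0036, -0.0004], [0.0096, 0.0041, -0.0004]]
```

Call:
send_rows --pt "0.001 0.0003 -0.0003" --pt "0.002 0.0005 -0.0003" --pt "0.003 0.0008 -0.0003" --pt "0.004 0.0012 -0.0003" --pt "0.005 0.0016 -0.0003" --pt "0.0059 0.002 -0.0003" --pt "0.0068 0.0024 -0.0003" --pt "0.0078 0.0029 -0.0003" --pt "0.0087 0.0034 -0.0003" --pt "0.0096 0.0039 -0.0003" --roll '[0, 0, 0, 0, 0, 0, 0, 0, 0, 0]'

```text
t: 22.65
eef_pos: [0.5135, 0.0625, 0.1391]
tcp_rot: [-3.137, -0.001, 1.569]
ft_force: [1.2, -2.9, 0.1]
opening: 0.0233
```

Run:
```python
from gen import *
c=(.53914,.04662);rep(c)
gen(c,-212-2*np.arange(1,11),30.0e-3)
```

```text
t 22.65 phi 148.1 r 30.16 z 139.09 inward 2.78 tang(ccw) 1.95 ft in 2.50 tan 1.81 z 2.40 pos [513.52  62.54 139.09]
[[0.0009, 0.0007, -0.0001], [0.0017, 0.0013, -0.0001], [0.0026, 0.002, -0.0001], [0.0034, 0.0026, -0.0001], [0.0042, 0.0033, -0.0001], [0.0049, 0.004, -0.0001], [0.0057, 0.0048, -0.0001], [0.0064, 0.0055, -0.0001], [0.0071, 0.0063, -0.0001], [0.0077, 0.0071, -0.0001]]
```

Run:
```python
from lsq2 import *
L+=[(P(148,30.17,(539.14,46.62)),2.78,2.4)]
p=run(L)
from gen import *
gen(p[:2]/1e3,-212-2*np.arange(1,11),(p[2]+4/p[3])/1e3)
```

```text
[539.31  46.85  29.28   4.44] [-0.01  0.16 -0.13  0.04  0.09 -0.12 -0.06  0.05  0.1   0.05  0.28] [2.8 2.  4.8 4.2 3.8 5.  2.9 2.3 3.6]
[[0.0012, 0.0008, -0.0001], [0.0021, 0.0014, -0.0001], [0.0029, 0.002, -0.0001], [0.0037, 0.0027, -0.0001], [0.0045, 0.0034, -0.0001], [0.0053, 0.0041, -0.0001], [0.006, 0.0048, -0.0001], [0.0068, 0.0056, -0.0001], [0.0074, 0.0064, -0.0001], [0.0081, 0.0072, -0.0001]]
```

Call:
send_rows --pt "0.0011 0.0006 -0.0001" --pt "0.002 0.0013 -0.0001" --pt "0.0029 0.0019 -0.0001" --pt "0.0037 0.0026 -0.0001" --pt "0.0045 0.0033 -0.0001" --pt "0.0053 0.004 -0.0001" --pt "0.0061 0.0047 -0.0001" --pt "0.0068 0.0055 -0.0001" --pt "0.0075 0.0063 -0.0001" --pt "0.0082 0.0072 -0.0001" --roll '[0, 0, 0, 0, 0, 0, 0, 0, 0, 0]'

```text
t: 23.9
eef_pos: [0.5207, 0.0707, 0.1392]
tcp_rot: [-3.137, -0.001, 1.569]
ft_force: [-0.9, -2.0, 0.3]
opening: 0.0235
```

```bash
cat >> lsq2.py <<'E'
L+=[(P(148,30.17,(539.14,46.62)),2.78,2.4)]
E
python3 - <<'E'
from lsq2 import *
from gen import *
c=(.53931,.04685);rep(c)
cmd=(.51352+.0072,.06254+.0082);print('cmd',cmd)
gen(c,-232-2*np.arange(1,11),30.2e-3)
E
```

```text
t 23.9 phi 127.9 r 30.26 z 139.16 inward 1.67 tang(ccw) 1.65 ft in 1.01 tan 1.97 z 2.63 pos [520.74  70.74 139.16]
cmd (0.52072, 0.07074)
[[0.0005, 0.0008, 0.0], [0.0012, 0.0017, 0.0], [0.0017, 0.0026, -0.0001], [0.0023, 0.0035, -0.0001], [0.0028, 0.0044, -0.0001], [0.0033, 0.0053, -0.0001], [0.0037, 0.0063, -0.0001], [0.0041, 0.0072, -0.0001], [0.0045, 0.0082, -0.0001], [0.0048, 0.0092, -0.0001]]
```

```bash
cat >> lsq2.py <<'E'
L+=[([520.72,70.74,139.2],1.67,2.63)]
E
python3 - <<'E'
from lsq2 import *
p=run(L)
from gen import *
rep(p[:2]/1e3)
for a in (0,.2):gen(p[:2]/1e3,-233-2*np.arange(1,11),(p[2]+4/p[3]+a)/1e3)
E
```

```text
[539.48  47.03  29.42   4.18] [-0.01  0.14 -0.15  0.07  0.14 -0.1  -0.05  0.   -0.04  0.14  0.02  0.34] [2.8 2.  4.8 4.2 3.8 5.  2.9 2.3 3.6 2.8]
t 23.9 phi 128.3 r 30.22 z 139.16 inward 1.66 tang(ccw) 1.66 ft in 0.99 tan 1.98 z 2.63 pos [520.74  70.74 139.16]
[[0.0012, 0.0013, 0.0], [0.0018, 0.0022, 0.0], [0.0023, 0.0031, -0.0001], [0.0029, 0.004, -0.0001], [0.0034, 0.0049, -0.0001], [0.0038, 0.0059, -0.0001], [0.0043, 0.0069, -0.0001], [0.0047, 0.0078, -0.0001], [0.005, 0.0088, -0.0001], [0.0054, 0.0099, -0.0001]]
[[0.0013, 0.0012, 0.0], [0.0019, 0.0021, 0.0], [0.0025, 0.003, -0.0001], [0.003, 0.0039, -0.0001], [0.0035, 0.0049, -0.0001], [0.004, 0.0058, -0.0001], [0.0045, 0.0068, -0.0001], [0.0049, 0.0078, -0.0001], [0.0052, 0.0088, -0.0001], [0.0056, 0.0098, -0.0001]]
```

Call:
send_rows --pt "0.001 0.001 0.0" --pt "0.0017 0.002 0.0" --pt "0.0024 0.003 0.0" --pt "0.003 0.0039 0.0" --pt "0.0035 0.0049 0.0" --pt "0.0039 0.0059 0.0" --pt "0.0044 0.0068 0.0" --pt "0.0048 0.0078 0.0" --pt "0.0051 0.0088 0.0" --pt "0.0055 0.0098 0.0" --roll '[0, 0, 0, 0, 0, 0, 0, 0, 0, 0]'

```text
t: 25.15
eef_pos: [0.5302, 0.0764, 0.1389]
tcp_rot: [-3.136, -0.002, 1.569]
ft_force: [-0.8, -1.8, -0.8]
opening: 0.0234
```

Run:
```python
from lsq2 import *
from gen import *
c=(.53948,.04703);rep(c)
```

```text
t 25.15 phi 107.5 r 30.79 z 138.86 inward 1.57 tang(ccw) 1.74 ft in 1.52 tan 1.32 z 1.50 pos [530.21  76.39 138.86]
```

```bash
cat >> lsq2.py <<'E'
L+=[([530.54,76.24,139.2],1.57,1.5)]
E
python3 - <<'E'
from lsq2 import *
p=run(L)
from gen import *
rep(p[:2]/1e3)
for a in (0,.2):gen(p[:2]/1e3,-253.5-2*np.arange(1,11),(p[2]+4/p[3]+a)/1e3)
E
```

```text
[539.74  47.23  29.61   3.96] [-0.03  0.09 -0.18  0.1   0.22 -0.04 -0.   -0.01 -0.17 -0.08  0.28 -0.01
  0.42] [2.8 2.  4.8 4.2 3.8 5.  2.9 2.3 3.6 2.8 2.1]
t 25.15 phi 108.1 r 30.68 z 138.86 inward 1.55 tang(ccw) 1.76 ft in 1.50 tan 1.33 z 1.50 pos [530.21  76.39 138.86]
[[0.0005, 0.0019, -0.0003], [0.0007, 0.0029, -0.0004], [0.001, 0.0039, -0.0004], [0.0011, 0.005, -0.0004], [0.0013, 0.0061, -0.0004], [0.0014, 0.0071, -0.0004], [0.0014, 0.0082, -0.0004], [0.0015, 0.0093, -0.0004], [0.0015, 0.0103, -0.0004], [0.0014, 0.0114, -0.0004]]
[[0.0007, 0.0018, -0.0003], [0.0009, 0.0028, -0.0004], [0.0012, 0.0039, -0.0004], [0.0013, 0.005, -0.0004], [0.0015, 0.006, -0.0004], [0.0016, 0.0071, -0.0004], [0.0016, 0.0082, -0.0004], [0.0017, 0.0092, -0.0004], [0.0017, 0.0103, -0.0004], [0.0016, 0.0114, -0.0004]]
```

Call:
send_rows --pt "0.0007 0.0014 -0.0002" --pt "0.001 0.0026 -0.0003" --pt "0.0013 0.0038 -0.0003" --pt "0.0014 0.0049 -0.0003" --pt "0.0016 0.006 -0.0003" --pt "0.0017 0.0071 -0.0003" --pt "0.0018 0.0082 -0.0003" --pt "0.0018 0.0092 -0.0003" --pt "0.0018 0.0103 -0.0003" --pt "0.0017 0.0114 -0.0003" --roll '[0, 0, 0, 0, 0, 0, 0, 0, 0, 0]'

```text
t: 26.4
eef_pos: [0.5415, 0.0778, 0.1391]
tcp_rot: [-3.135, -0.001, 1.569]
ft_force: [-2.5, -4.0, 0.2]
opening: 0.0235
```

```bash
cat >> lsq2.py <<'E'
L+=[([530.21+11.4,76.39+1.7,139.2],0,0)]
E
python3 - <<'E'
from gen import *
c=(.53974,.04723);rep(c)
E
```

```text
t 26.4 phi 86.8 r 30.64 z 139.11 inward 4.20 tang(ccw) 2.52 ft in 4.16 tan 2.23 z 2.51 pos [541.46  77.83 139.11]
```

```bash
sed -i 's/139.2\],0,0)/139.2],4.2,2.5)/' lsq2.py
python3 - <<'E'
from lsq2 import *
p=run(L)
from gen import *
rep(p[:2]/1e3)
for a in (0,.2):gen(p[:2]/1e3,86.5-2*np.arange(1,11),(p[2]+4/p[3]+a)/1e3)
E
```

```text
[539.76  47.25  29.61   3.86] [-0.03  0.09 -0.19  0.1   0.22 -0.04  0.01  0.   -0.17 -0.1   0.26  0.02
 -0.02  0.42] [2.8 2.  4.8 4.2 3.8 5.  2.9 2.3 3.6 2.8 2.1 4.9]
t 26.4 phi 86.8 r 30.62 z 139.11 inward 4.20 tang(ccw) 2.52 ft in 4.16 tan 2.23 z 2.51 pos [541.46  77.83 139.11]
[[-0.0001, 0.0012, -0.0001], [-0.0002, 0.0023, -0.0001], [-0.0003, 0.0034, -0.0001], [-0.0005, 0.0044, -0.0001], [-0.0008, 0.0055, -0.0001], [-0.001, 0.0065, -0.0001], [-0.0013, 0.0075, -0.0001], [-0.0017, 0.0085, -0.0002], [-0.002, 0.0095, -0.0002], [-0.0025, 0.0105, -0.0002]]
[[0.0001, 0.0013, -0.0001], [0.0, 0.0023, -0.0001], [-0.0001, 0.0034, -0.0001], [-0.0003, 0.0044, -0.0001], [-0.0006, 0.0055, -0.0001], [-0.0008, 0.0065, -0.0001], [-0.0011, 0.0076, -0.0001], [-0.0015, 0.0086, -0.0002], [-0.0019, 0.0096, -0.0002], [-0.0023, 0.0106, -0.0002]]
```

Call:
send_rows --pt "-0.0001 0.0011 -0.0001" --pt "-0.0002 0.0022 -0.0001" --pt "-0.0003 0.0033 -0.0001" --pt "-0.0005 0.0044 -0.0001" --pt "-0.0007 0.0055 -0.0001" --pt "-0.001 0.0065 -0.0001" --pt "-0.0013 0.0075 -0.0001" --pt "-0.0016 0.0085 -0.0001" --pt "-0.002 0.0095 -0.0001" --pt "-0.0024 0.0105 -0.0001" --roll '[0, 0, 0, 0, 0, 0, 0, 0, 0, 0]'

```text
t: 27.65
eef_pos: [0.5515, 0.0753, 0.1389]
tcp_rot: [-3.133, -0.001, 1.57]
ft_force: [-5.9, -2.8, 0.9]
opening: 0.0234
```

Run:
```python
from gen import *
c=(.53976,.04725);rep(c)
for r in (30.5,30.65,30.8): gen(c,66.5-2*np.arange(1,11),r/1e3)
```

```text
t 27.65 phi 67.3 r 30.38 z 138.92 inward 4.23 tang(ccw) 3.51 ft in 4.83 tan 4.41 z 3.24 pos [551.46  75.29 138.92]
[[-0.0005, 0.0014, -0.0003], [-0.001, 0.0024, -0.0003], [-0.0015, 0.0033, -0.0003], [-0.002, 0.0042, -0.0003], [-0.0026, 0.0051, -0.0003], [-0.0032, 0.006, -0.0003], [-0.0038, 0.0069, -0.0003], [-0.0045, 0.0077, -0.0004], [-0.0052, 0.0085, -0.0004], [-0.0059, 0.0093, -0.0004]]
[[-0.0004, 0.0015, -0.0003], [-0.0008, 0.0024, -0.0003], [-0.0014, 0.0034, -0.0003], [-0.0019, 0.0043, -0.0003], [-0.0025, 0.0052, -0.0003], [-0.0031, 0.0061, -0.0003], [-0.0037, 0.007, -0.0003], [-0.0044, 0.0078, -0.0004], [-0.0051, 0.0086, -0.0004], [-0.0058, 0.0094, -0.0004]]
[[-0.0002, 0.0016, -0.0003], [-0.0007, 0.0025, -0.0003], [-0.0012, 0.0035, -0.0003], [-0.0018, 0.0044, -0.0003], [-0.0023, 0.0053, -0.0003], [-0.003, 0.0062, -0.0003], [-0.0036, 0.007, -0.0003], [-0.0043, 0.0079, -0.0004], [-0.005, 0.0087, -0.0004], [-0.0057, 0.0095, -0.0004]]
```

```bash
cat >> lsq2.py <<'E'
L+=[([541.46+10.5,77.83-2.4,139.2],4.4,3.24)]
E
python3 - <<'E'
from lsq2 import *
p=run(L)
from gen import *
rep(p[:2]/1e3)
for a in (-.25,0,):gen(p[:2]/1e3,67-2*np.arange(1,11),(p[2]+4/p[3]+a)/1e3)
E
```

```text
[539.68  47.21  29.62   4.17] [-0.03  0.09 -0.15  0.11  0.21 -0.04 -0.03 -0.04 -0.17 -0.07  0.3   0.14
 -0.15  0.02  0.43] [2.8 2.  4.8 4.2 3.8 5.  2.9 2.3 3.6 2.8 2.1 4.9 5.4]
t 27.65 phi 67.2 r 30.45 z 138.92 inward 4.24 tang(ccw) 3.50 ft in 4.84 tan 4.40 z 3.24 pos [551.46  75.29 138.92]
[[-0.0006, 0.001, -0.0003], [-0.001, 0.002, -0.0003], [-0.0015, 0.0029, -0.0003], [-0.0021, 0.0038, -0.0003], [-0.0026, 0.0047, -0.0003], [-0.0032, 0.0056, -0.0003], [-0.0038, 0.0065, -0.0003], [-0.0045, 0.0073, -0.0004], [-0.0052, 0.0081, -0.0004], [-0.0059, 0.0089, -0.0004]]
[[-0.0004, 0.0011, -0.0003], [-0.0008, 0.0021, -0.0003], [-0.0013, 0.003, -0.0003], [-0.0019, 0.004, -0.0003], [-0.0024, 0.0049, -0.0003], [-0.003, 0.0058, -0.0003], [-0.0036, 0.0066, -0.0003], [-0.0043, 0.0075, -0.0004], [-0.005, 0.0083, -0.0004], [-0.0057, 0.0091, -0.0004]]
```

Trend is high on this side; use the smaller radius.

Call:
send_rows --pt "-0.0006 0.001 -0.0002" --pt "-0.001 0.002 -0.0003" --pt "-0.0015 0.0029 -0.0003" --pt "-0.0021 0.0038 -0.0003" --pt "-0.0026 0.0047 -0.0003" --pt "-0.0032 0.0056 -0.0003" --pt "-0.0038 0.0064 -0.0003" --pt "-0.0045 0.0072 -0.0003" --pt "-0.0052 0.008 -0.0003" --pt "-0.0059 0.0088 -0.0003" --roll '[0, 0, 0, 0, 0, 0, 0, 0, 0, 0]'

```text
t: 28.9
eef_pos: [0.5605, 0.0696, 0.1392]
tcp_rot: [-3.134, -0.002, 1.569]
ft_force: [-1.8, -0.1, -1.7]
opening: 0.0238
```

Run:
```python
from gen import *
c=(.5395,.0472);rep(c)
for r in (30.1,30.3,30.5): gen(c,46-2*np.arange(1,11),r/1e3)
```

```text
t 28.9 phi 46.8 r 30.69 z 139.19 inward 1.11 tang(ccw) 1.21 ft in 1.31 tan 1.22 z 0.60 pos [560.49  69.58 139.19]
[[-0.0015, 0.0007, 0.0], [-0.0022, 0.0014, 0.0], [-0.003, 0.0021, 0.0], [-0.0038, 0.0027, 0.0], [-0.0047, 0.0034, 0.0], [-0.0055, 0.004, -0.0001], [-0.0064, 0.0045, -0.0001], [-0.0073, 0.0051, -0.0001], [-0.0082, 0.0056, -0.0001], [-0.0092, 0.0061, -0.0001]]
[[-0.0013, 0.0008, 0.0], [-0.0021, 0.0015, 0.0], [-0.0029, 0.0022, 0.0], [-0.0037, 0.0029, 0.0], [-0.0046, 0.0035, 0.0], [-0.0054, 0.0041, -0.0001], [-0.0063, 0.0047, -0.0001], [-0.0072, 0.0053, -0.0001], [-0.0081, 0.0058, -0.0001], [-0.0091, 0.0063, -0.0001]]
[[-0.0012, 0.0009, 0.0], [-0.002, 0.0017, 0.0], [-0.0028, 0.0024, 0.0], [-0.0036, 0.003, 0.0], [-0.0044, 0.0037, -0.0001], [-0.0053, 0.0043, -0.0001], [-0.0062, 0.0049, -0.0001], [-0.0071, 0.0054, -0.0001], [-0.0081, 0.0059, -0.0001], [-0.009, 0.0064, -0.0001]]
```

```bash
cat > lsq3.py <<'E'
import numpy as np
from scipy.optimize import least_squares
M=np.array([[538.89,17.19,139.15,2.8],[544.18,17.6,139.3,2],[536.47,16.69,139.25,4.8],[527.72,19.04,139.45,4.2],[518.73,24.31,139.09,3.8],[512.66,32.64,139.36,5],[509.63,42.46,139.12,2.9],[509.56,52.88,138.77,2.3],[513.52,62.54,139.09,3.6],[520.74,70.74,139.16,2.8],[530.21,76.39,138.86,2.1],[541.46,77.83,139.11,4.9],[551.46,75.29,138.92,5.3],[560.49,69.58,139.19,1.3]])
for a in (0,.6,1.2):
  f=lambda p:np.hypot(*(M[:,:2]-p[:2]).T)-a*(M[:,2]-139.2)*-1*-1-p[2]-p[3]*(M[:,3]-4)
  o=least_squares(f,[539,47,30,0]);print(a,np.round(o.x,2),np.round(f(o.x),2))
E
python3 lsq3.py
cat >> lsq2.py <<'E'
L+=[([551.46+8.8,75.29-5.9,139.2],1.2,.6)]
E
python3 - <<'E'
from lsq2 import *
run(L)
for k in (3,5,8):
  D=np.array([[*a,b,c] for a,b,c in L]); from scipy.optimize import least_squares
  N=.857*D[:,3]+.514*D[:,4]
  f=lambda p:np.hypot(*(D[:,:2]-p[:2]).T)-p[2]-(N-4)/k
  o=least_squares(f,[539,47,30]);print(k,np.round(o.x,2),np.round(f(o.x),2))
E
```

```text
0 [5.3956e+02 4.7270e+01 3.0510e+01 8.0000e-02] [-0.33 -0.32  0.16  0.09  0.51  0.03 -0.1   0.16 -0.28 -0.32  0.24  0.04
 -0.17  0.3 ]
0.6 [5.3952e+02 4.7350e+01 3.0530e+01 7.0000e-02] [-0.26 -0.35  0.2  -0.02  0.58 -0.07 -0.12  0.31 -0.32 -0.43  0.3   0.01
 -0.06  0.22]
1.2 [5.3948e+02 4.7430e+01 3.0550e+01 5.0000e-02] [-0.18 -0.37  0.24 -0.13  0.66 -0.16 -0.14  0.46 -0.36 -0.53  0.36 -0.02
  0.05  0.13]
[539.75  47.23  29.73   4.53] [-0.06  0.03 -0.15  0.12  0.23  0.02 -0.01 -0.03 -0.15 -0.1   0.24  0.1
 -0.21  0.16  0.07  0.47] [2.8 2.  4.8 4.2 3.8 5.  2.9 2.3 3.6 2.8 2.1 4.9 5.4 1.3]
3 [539.78  47.24  30.7 ] [-0.01  0.17 -0.31  0.03  0.2  -0.15  0.06  0.1  -0.18 -0.04  0.36 -0.1
 -0.48  0.35]
5 [539.77  47.23  30.62] [-0.1  -0.03 -0.14  0.13  0.23  0.04 -0.03 -0.06 -0.15 -0.12  0.2   0.12
 -0.18  0.09]
8 [539.76  47.22  30.58] [-0.15 -0.14 -0.04  0.18  0.24  0.15 -0.07 -0.15 -0.14 -0.16  0.11  0.24
 -0.02 -0.05]
```

Run:
```python
from gen import *
c=(.53977,.04723)
gen(c,46.5-2*np.arange(1,11),30.6/1e3)
```

```text
[[-0.0009, 0.0011, 0.0], [-0.0017, 0.0018, 0.0], [-0.0025, 0.0025, 0.0], [-0.0033, 0.0032, 0.0], [-0.0041, 0.0039, -0.0001], [-0.005, 0.0045, -0.0001], [-0.0059, 0.0051, -0.0001], [-0.0068, 0.0057, -0.0001], [-0.0077, 0.0062, -0.0001], [-0.0087, 0.0067, -0.0001]]
```

Call:
send_rows --pt "-0.0008 0.001 0.0" --pt "-0.0017 0.0018 0.0" --pt "-0.0025 0.0025 0.0" --pt "-0.0033 0.0032 0.0" --pt "-0.0041 0.0039 0.0" --pt "-0.005 0.0045 0.0" --pt "-0.0059 0.0051 0.0" --pt "-0.0068 0.0057 0.0" --pt "-0.0077 0.0062 0.0" --pt "-0.0087 0.0067 0.0" --roll '[0, 0, 0, 0, 0, 0, 0, 0, 0, 0]'

```text
t: 30.15
eef_pos: [0.567, 0.0608, 0.139]
tcp_rot: [-3.133, -0.002, 1.569]
ft_force: [-4.2, -0.1, 0.4]
opening: 0.0232
```

Run:
```python
from gen import *
c=(.53977,.04723);rep(c)
for r in (30.4,30.6,30.8): gen(c,26.5-2*np.arange(1,11),r/1e3)
```

```text
t 30.15 phi 26.5 r 30.44 z 139.02 inward 4.33 tang(ccw) 2.17 ft in 3.82 tan 1.82 z 2.75 pos [567.    60.83 139.02]
[[-0.001, 0.0004, -0.0002], [-0.002, 0.0009, -0.0002], [-0.003, 0.0012, -0.0002], [-0.004, 0.0016, -0.0002], [-0.005, 0.0019, -0.0002], [-0.006, 0.0022, -0.0002], [-0.007, 0.0025, -0.0002], [-0.0081, 0.0027, -0.0002], [-0.0091, 0.0028, -0.0002], [-0.0102, 0.003, -0.0002]]
[[-0.0009, 0.0006, -0.0002], [-0.0019, 0.001, -0.0002], [-0.0029, 0.0014, -0.0002], [-0.0039, 0.0018, -0.0002], [-0.0049, 0.0021, -0.0002], [-0.0059, 0.0024, -0.0002], [-0.007, 0.0027, -0.0002], [-0.008, 0.0029, -0.0002], [-0.0091, 0.003, -0.0002], [-0.0101, 0.0032, -0.0002]]
[[-0.0008, 0.0008, -0.0002], [-0.0018, 0.0012, -0.0002], [-0.0028, 0.0016, -0.0002], [-0.0038, 0.002, -0.0002], [-0.0048, 0.0023, -0.0002], [-0.0059, 0.0026, -0.0002], [-0.0069, 0.0028, -0.0002], [-0.008, 0.0031, -0.0002], [-0.009, 0.0032, -0.0002], [-0.0101, 0.0034, -0.0002]]
```

Call:
send_rows --pt "-0.001 0.0005 -0.0001" --pt "-0.002 0.001 -0.0001" --pt "-0.003 0.0013 -0.0001" --pt "-0.004 0.0017 -0.0001" --pt "-0.005 0.002 -0.0001" --pt "-0.006 0.0023 -0.0001" --pt "-0.007 0.0026 -0.0001" --pt "-0.008 0.0028 -0.0001" --pt "-0.0091 0.0029 -0.0001" --pt "-0.0101 0.0031 -0.0001" --roll '[0, 0, 0, 0, 0, 0, 0, 0, 0, 0]'

```text
t: 31.4
eef_pos: [0.5698, 0.0508, 0.139]
tcp_rot: [-3.132, -0.002, 1.569]
ft_force: [-3.3, 2.9, 0.7]
opening: 0.0235
```

Run:
```python
from gen import *
c=(.53977,.04723);rep(c)
for r in (30.4,30.6): gen(c,6.7-2*np.arange(1,11),r/1e3)
```

```text
t 31.4 phi 6.8 r 30.26 z 139.00 inward 4.14 tang(ccw) 3.44 ft in 2.94 tan 3.25 z 3.02 pos [569.82  50.79 139.  ]
[[-0.0011, 0.0003, -0.0002], [-0.0021, 0.0003, -0.0002], [-0.0032, 0.0004, -0.0002], [-0.0042, 0.0004, -0.0002], [-0.0053, 0.0003, -0.0002], [-0.0064, 0.0002, -0.0002], [-0.0074, 0.0001, -0.0002], [-0.0085, 0.0, -0.0002], [-0.0095, -0.0002, -0.0002], [-0.0106, -0.0004, -0.0002]]
[[-0.0011, 0.0005, -0.0002], [-0.0021, 0.0005, -0.0002], [-0.0032, 0.0006, -0.0002], [-0.0043, 0.0006, -0.0002], [-0.0053, 0.0005, -0.0002], [-0.0064, 0.0004, -0.0002], [-0.0074, 0.0003, -0.0002], [-0.0085, 0.0002, -0.0002], [-0.0096, 0.0, -0.0002], [-0.0106, -0.0003, -0.0002]]
```

Call:
send_rows --pt "-0.001 0.0002 -0.0001" --pt "-0.0021 0.0003 -0.0001" --pt "-0.0032 0.0003 -0.0001" --pt "-0.0042 0.0003 -0.0001" --pt "-0.0053 0.0003 -0.0001" --pt "-0.0064 0.0002 -0.0001" --pt "-0.0074 0.0001 -0.0001" --pt "-0.0085 0.0 -0.0001" --pt "-0.0095 -0.0002 -0.0001" --pt "-0.0106 -0.0004 -0.0001" --roll '[0, 0, 0, 0, 0, 0, 0, 0, 0, 0]'

```text
t: 32.65
eef_pos: [0.5698, 0.0403, 0.1393]
tcp_rot: [-3.133, -0.002, 1.569]
ft_force: [-1.9, 2.1, -0.6]
opening: 0.0237
```

Run:
```python
from gen import *
c=(.53977,.04723);rep(c)
for r in (30.4,30.6): gen(c,-13.4-2*np.arange(1,11),r/1e3)
```

```text
t 32.65 phi -13.1 r 30.86 z 139.27 inward 2.57 tang(ccw) 2.44 ft in 2.28 tan 1.61 z 1.75 pos [569.84  40.26 139.27]
[[-0.0011, -0.0008, 0.0001], [-0.0021, -0.0011, 0.0001], [-0.0031, -0.0014, 0.0001], [-0.0041, -0.0018, 0.0001], [-0.0051, -0.0022, 0.0001], [-0.0061, -0.0026, 0.0001], [-0.007, -0.0031, 0.0001], [-0.008, -0.0036, 0.0001], [-0.0089, -0.0041, 0.0001], [-0.0098, -0.0047, 0.0001]]
[[-0.0012, -0.0006, 0.0001], [-0.0022, -0.0009, 0.0001], [-0.0032, -0.0012, 0.0001], [-0.0042, -0.0016, 0.0001], [-0.0052, -0.002, 0.0001], [-0.0062, -0.0024, 0.0001], [-0.0071, -0.0029, 0.0001], [-0.0081, -0.0034, 0.0001], [-0.009, -0.0039, 0.0001], [-0.0099, -0.0045, 0.0001]]
```

Call:
send_rows --pt "-0.001 -0.0006 0.0001" --pt "-0.0021 -0.0009 0.0001" --pt "-0.0031 -0.0013 0.0001" --pt "-0.0041 -0.0016 0.0001" --pt "-0.0052 -0.002 0.0001" --pt "-0.0062 -0.0025 0.0001" --pt "-0.0071 -0.0029 0.0001" --pt "-0.0081 -0.0034 0.0001" --pt "-0.009 -0.004 0.0001" --pt "-0.0099 -0.0045 0.0001" --roll '[0, 0, 0, 0, 0, 0, 0, 0, 0, 0]'

```text
t: 33.9
eef_pos: [0.5652, 0.0304, 0.1392]
tcp_rot: [-3.133, -0.003, 1.569]
ft_force: [-2.4, 4.7, 1.2]
opening: 0.0232
```

Run:
```python
from gen import *
c=(.53977,.04723);rep(c)
for r in (30.4,30.6): gen(c,-33.4-2*np.arange(1,11),r/1e3)
```

```text
t 33.9 phi -33.5 r 30.51 z 139.19 inward 4.18 tang(ccw) 2.49 ft in 4.57 tan 2.61 z 3.53 pos [565.22  30.41 139.19]
[[-0.0008, -0.0007, 0.0], [-0.0016, -0.0013, 0.0], [-0.0025, -0.002, 0.0], [-0.0033, -0.0026, 0.0], [-0.0041, -0.0034, 0.0], [-0.0048, -0.0041, 0.0], [-0.0056, -0.0049, 0.0], [-0.0063, -0.0057, 0.0], [-0.0069, -0.0065, 0.0], [-0.0076, -0.0073, 0.0]]
[[-0.0009, -0.0005, 0.0], [-0.0018, -0.0011, 0.0], [-0.0026, -0.0018, 0.0], [-0.0034, -0.0025, 0.0], [-0.0042, -0.0032, 0.0], [-0.005, -0.004, 0.0], [-0.0057, -0.0047, 0.0], [-0.0064, -0.0055, 0.0], [-0.0071, -0.0063, 0.0], [-0.0078, -0.0072, 0.0]]
```

Call:
send_rows --pt "-0.0008 -0.0007 0.0" --pt "-0.0016 -0.0013 0.0" --pt "-0.0025 -0.002 0.0" --pt "-0.0033 -0.0026 0.0" --pt "-0.0041 -0.0034 0.0" --pt "-0.0048 -0.0041 0.0" --pt "-0.0056 -0.0048 0.0" --pt "-0.0063 -0.0056 0.0" --pt "-0.007 -0.0064 0.0" --pt "-0.0077 -0.0073 0.0" --roll '[0, 0, 0, 0, 0, 0, 0, 0, 0, 0]'

```text
t: 35.15
eef_pos: [0.558, 0.0228, 0.1394]
tcp_rot: [-3.134, -0.003, 1.569]
ft_force: [-0.4, 4.0, -0.5]
opening: 0.0233
```

Run:
```python
from gen import *
c=(.53977,.04723);rep(c)
for r in (30.4,30.6): gen(c,-53.4-2*np.arange(1,11),r/1e3)
```

```text
t 35.15 phi -53.2 r 30.45 z 139.41 inward 3.15 tang(ccw) 2.83 ft in 3.42 tan 2.10 z 1.83 pos [558.    22.84 139.41]
[[-0.0006, -0.001, 0.0002], [-0.0012, -0.0018, 0.0002], [-0.0018, -0.0027, 0.0002], [-0.0023, -0.0037, 0.0002], [-0.0028, -0.0046, 0.0002], [-0.0033, -0.0056, 0.0002], [-0.0037, -0.0065, 0.0002], [-0.0041, -0.0075, 0.0003], [-0.0044, -0.0085, 0.0003], [-0.0048, -0.0095, 0.0003]]
[[-0.0008, -0.0008, 0.0002], [-0.0014, -0.0017, 0.0002], [-0.002, -0.0026, 0.0002], [-0.0025, -0.0036, 0.0002], [-0.003, -0.0045, 0.0002], [-0.0034, -0.0055, 0.0002], [-0.0039, -0.0065, 0.0002], [-0.0043, -0.0075, 0.0003], [-0.0046, -0.0085, 0.0003], [-0.0049, -0.0095, 0.0003]]
```

N≈3.7, good. Continue at ~30.5.

Call:
send_rows --pt "-0.0007 -0.0009 0.0001" --pt "-0.0013 -0.0018 0.0002" --pt "-0.0018 -0.0027 0.0002" --pt "-0.0024 -0.0036 0.0002" --pt "-0.0029 -0.0046 0.0002" --pt "-0.0034 -0.0055 0.0002" --pt "-0.0038 -0.0065 0.0002" --pt "-0.0042 -0.0075 0.0002" --pt "-0.0045 -0.0085 0.0002" --pt "-0.0049 -0.0095 0.0002" --roll '[0, 0, 0, 0, 0, 0, 0, 0, 0, 0]'

```text
t: 36.4
eef_pos: [0.5487, 0.0177, 0.1393]
tcp_rot: [-3.135, -0.003, 1.569]
ft_force: [1.3, 1.6, -0.8]
opening: 0.0233
```

Run:
```python
from gen import *
c=(.53977,.04723);rep(c)
for r in (30.4,30.6): gen(c,-73.4-2*np.arange(1,11),r/1e3)
```

```text
t 36.4 phi -73.2 r 30.81 z 139.26 inward 2.30 tang(ccw) 2.32 ft in 1.14 tan 1.69 z 1.52 pos [548.69  17.74 139.26]
[[0.0001, -0.0013, 0.0001], [-0.0002, -0.0023, 0.0001], [-0.0004, -0.0033, 0.0001], [-0.0006, -0.0044, 0.0001], [-0.0007, -0.0054, 0.0001], [-0.0008, -0.0065, 0.0001], [-0.0009, -0.0075, 0.0001], [-0.0009, -0.0086, 0.0001], [-0.0009, -0.0097, 0.0001], [-0.0009, -0.0107, 0.0001]]
[[-0.0001, -0.0012, 0.0001], [-0.0004, -0.0022, 0.0001], [-0.0006, -0.0033, 0.0001], [-0.0008, -0.0043, 0.0001], [-0.0009, -0.0054, 0.0001], [-0.001, -0.0065, 0.0001], [-0.0011, -0.0075, 0.0001], [-0.0011, -0.0086, 0.0001], [-0.0011, -0.0097, 0.0001], [-0.0011, -0.0107, 0.0001]]
```

Call:
send_rows --pt "-0.0001 -0.0012 0.0001" --pt "-0.0004 -0.0022 0.0001" --pt "-0.0006 -0.0033 0.0001" --pt "-0.0008 -0.0043 0.0001" --pt "-0.001 -0.0054 0.0001" --pt "-0.0011 -0.0065 0.0001" --pt "-0.0012 -0.0075 0.0001" --pt "-0.0012 -0.0086 0.0001" --pt "-0.0012 -0.0097 0.0001" --pt "-0.0012 -0.0107 0.0001" --roll '[0, 0, 0, 0, 0, 0, 0, 0, 0, 0]'

```text
t: 37.65
eef_pos: [0.538, 0.0166, 0.1393]
tcp_rot: [-3.135, -0.003, 1.569]
ft_force: [2.0, 4.0, 1.0]
opening: 0.0233
```

```bash
cat >> lsq2.py <<'E'
c3=(539.77,47.23)
L+=[(P(26.5,30.6,c3),4.2,2.75),(P(6.7,30.5,c3),3.8,3.0),(P(-13.3,30.4,c3),2.5,1.75),(P(-33.4,30.55,c3),4.3,3.5),(P(-53.4,30.45,c3),3.2,1.83),(P(-73.4,30.5,c3),1.9,1.52)]
E
python3 - <<'E'
from gen import *
import numpy as np
c=(.53977,.04723);rep(c)
from lsq2 import *
from scipy.optimize import least_squares
D=np.array([[*a,b,c] for a,b,c in L]);N=.857*D[:,3]+.514*D[:,4]
for k in (4,6,9):
  f=lambda p:np.hypot(*(D[:,:2]-p[:2]).T)-p[2]-(N-4)/k
  o=least_squares(f,[539,47,30]);print(k,np.round(o.x,2),np.round(f(o.x),2))
E
```

```text
t 37.65 phi -93.3 r 30.73 z 139.35 inward 4.67 tang(ccw) 2.60 ft in 4.15 tan 1.75 z 3.30 pos [538.02  16.55 139.35]
4 [539.66  47.22  30.6 ] [-0.03  0.1  -0.18  0.08  0.18 -0.09 -0.06 -0.06 -0.2  -0.1   0.29  0.11
 -0.18  0.33 -0.15 -0.19  0.15 -0.33 -0.01  0.32]
6 [539.69  47.22  30.57] [-0.1  -0.04 -0.07  0.15  0.21  0.05 -0.09 -0.14 -0.17 -0.14  0.18  0.22
 -0.04  0.12 -0.06 -0.12  0.07 -0.21 -0.03  0.21]
9 [539.71  47.22  30.55] [-0.14 -0.13 -0.01  0.19  0.24  0.15 -0.11 -0.19 -0.15 -0.18  0.1   0.29
  0.05 -0.02 -0.   -0.08  0.01 -0.12 -0.04  0.13]
```

```bash
cat > lap.py <<'E'
from gen import *
c=(.53969,.04722); a=float(sys.argv[1]); r=float(sys.argv[2]) if len(sys.argv)>2 else 30.57
rep(c); gen(c,a-3*np.arange(1,11),r/1e3)
E
python3 lap.py -93
```

```text
t 37.65 phi -93.1 r 30.71 z 139.35 inward 4.67 tang(ccw) 2.61 ft in 4.14 tan 1.76 z 3.30 pos [538.02  16.55 139.35]
[[0.0003, -0.0015, 0.0002], [0.0005, -0.0031, 0.0002], [0.0008, -0.0047, 0.0002], [0.0011, -0.0062, 0.0002], [0.0016, -0.0078, 0.0002], [0.0021, -0.0093, 0.0002], [0.0027, -0.0108, 0.0002], [0.0034, -0.0122, 0.0002], [0.0042, -0.0136, 0.0003], [0.005, -0.015, 0.0003]]
```

Call:
send_rows --pt "0.0002 -0.0014 0.0001" --pt "0.0005 -0.0031 0.0001" --pt "0.0008 -0.0047 0.0001" --pt "0.0011 -0.0062 0.0001" --pt "0.0016 -0.0078 0.0001" --pt "0.0021 -0.0093 0.0001" --pt "0.0027 -0.0108 0.0002" --pt "0.0034 -0.0122 0.0002" --pt "0.0042 -0.0136 0.0002" --pt "0.005 -0.015 0.0002" --roll '[0, 0, 0, 0, 0, 0, 0, 0, 0, 0]'

```text
t: 38.9
eef_pos: [0.523, 0.0216, 0.1394]
tcp_rot: [-3.135, -0.002, 1.569]
ft_force: [4.0, 1.0, -0.2]
opening: 0.0234
```

```bash
python3 lap.py -123
```

```text
t 38.9 phi -123.1 r 30.57 z 139.36 inward 3.60 tang(ccw) 1.87 ft in 3.05 tan 2.78 z 2.13 pos [523.02  21.6  139.36]
[[0.0009, -0.0013, 0.0002], [0.0019, -0.0026, 0.0002], [0.0029, -0.0038, 0.0002], [0.004, -0.005, 0.0002], [0.0052, -0.0061, 0.0002], [0.0064, -0.0071, 0.0002], [0.0076, -0.0081, 0.0002], [0.009, -0.009, 0.0002], [0.0103, -0.0098, 0.0003], [0.0117, -0.0106, 0.0003]]
```

N≈4. Continue.

Call:
send_rows --pt "0.0009 -0.0013 0.0001" --pt "0.0019 -0.0026 0.0002" --pt "0.0029 -0.0038 0.0002" --pt "0.004 -0.005 0.0002" --pt "0.0052 -0.0061 0.0002" --pt "0.0064 -0.0071 0.0002" --pt "0.0076 -0.0081 0.0002" --pt "0.009 -0.009 0.0002" --pt "0.0103 -0.0098 0.0002" --pt "0.0117 -0.0106 0.0002" --roll '[0, 0, 0, 0, 0, 0, 0, 0, 0, 0]'

```text
t: 40.15
eef_pos: [0.5124, 0.0334, 0.1393]
tcp_rot: [-3.135, -0.002, 1.569]
ft_force: [4.4, 0.7, -0.3]
opening: 0.0233
```

```bash
python3 lap.py -153
```

```text
t 40.15 phi -153.1 r 30.57 z 139.31 inward 3.76 tang(ccw) 2.15 ft in 4.26 tan 1.37 z 1.97 pos [512.43  33.38 139.31]
[[0.0014, -0.0007, 0.0001], [0.0029, -0.0013, 0.0001], [0.0044, -0.0018, 0.0001], [0.0059, -0.0023, 0.0001], [0.0075, -0.0027, 0.0001], [0.009, -0.0029, 0.0001], [0.0106, -0.0032, 0.0002], [0.0122, -0.0033, 0.0002], [0.0138, -0.0033, 0.0002], [0.0154, -0.0033, 0.0002]]
```

Call:
send_rows --pt "0.0014 -0.0007 0.0001" --pt "0.0029 -0.0013 0.0001" --pt "0.0044 -0.0018 0.0001" --pt "0.0059 -0.0023 0.0001" --pt "0.0075 -0.0027 0.0001" --pt "0.009 -0.0029 0.0001" --pt "0.0106 -0.0032 0.0001" --pt "0.0122 -0.0033 0.0001" --pt "0.0138 -0.0033 0.0001" --pt "0.0154 -0.0033 0.0001" --roll '[0, 0, 0, 0, 0, 0, 0, 0, 0, 0]'

```text
t: 41.4
eef_pos: [0.5091, 0.0489, 0.1393]
tcp_rot: [-3.135, -0.002, 1.569]
ft_force: [3.8, -2.7, 0.2]
opening: 0.0233
```

```bash
python3 lap.py -183; python3 lap.py -183 30.7|tail -1
```

```text
t 41.4 phi 176.8 r 30.61 z 139.29 inward 3.75 tang(ccw) 2.14 ft in 3.94 tan 2.44 z 2.54 pos [509.13  48.92 139.29]
[[0.0015, 0.0002, 0.0001], [0.0031, 0.0004, 0.0001], [0.0047, 0.0007, 0.0001], [0.0062, 0.001, 0.0001], [0.0078, 0.0015, 0.0001], [0.0093, 0.002, 0.0001], [0.0107, 0.0026, 0.0001], [0.0122, 0.0033, 0.0001], [0.0136, 0.0041, 0.0001], [0.015, 0.0049, 0.0001]]
[[0.0015, 0.0, 0.0001], [0.0031, 0.0002, 0.0001], [0.0047, 0.0005, 0.0001], [0.0063, 0.0009, 0.0001], [0.0078, 0.0013, 0.0001], [0.0093, 0.0019, 0.0001], [0.0108, 0.0025, 0.0001], [0.0122, 0.0032, 0.0001], [0.0137, 0.004, 0.0001], [0.015, 0.0048, 0.0001]]
```

Very steady (N≈4.4). Continue on the fitted circle.

Call:
send_rows --pt "0.0015 0.0002 0.0001" --pt "0.0031 0.0004 0.0001" --pt "0.0047 0.0007 0.0001" --pt "0.0062 0.001 0.0001" --pt "0.0078 0.0015 0.0001" --pt "0.0093 0.002 0.0001" --pt "0.0107 0.0026 0.0001" --pt "0.0122 0.0033 0.0001" --pt "0.0136 0.0041 0.0001" --pt "0.015 0.0049 0.0001" --roll '[0, 0, 0, 0, 0, 0, 0, 0, 0, 0]'

```text
t: 42.65
eef_pos: [0.514, 0.064, 0.1392]
tcp_rot: [-3.135, -0.002, 1.569]
ft_force: [2.6, -4.8, 0.6]
opening: 0.0231
```

```bash
python3 lap.py -213
```

```text
t 42.65 phi 146.8 r 30.65 z 139.17 inward 3.98 tang(ccw) 2.36 ft in 4.79 tan 2.56 z 2.94 pos [514.03  64.   139.17]
[[0.0012, 0.0009, 0.0], [0.0025, 0.0019, 0.0], [0.0037, 0.0029, 0.0], [0.0048, 0.004, 0.0], [0.006, 0.0052, -0.0001], [0.007, 0.0064, -0.0001], [0.008, 0.0077, -0.0001], [0.0089, 0.009, -0.0001], [0.0097, 0.0104, -0.0001], [0.0105, 0.0118, -0.0001]]
```

Call:
send_rows --pt "0.0012 0.001 0.0" --pt "0.0024 0.0019 0.0" --pt "0.0036 0.0029 0.0" --pt "0.0048 0.004 0.0" --pt "0.0059 0.0052 0.0" --pt "0.0069 0.0064 0.0" --pt "0.0079 0.0077 0.0" --pt "0.0088 0.009 0.0" --pt "0.0097 0.0104 0.0" --pt "0.0104 0.0118 0.0" --roll '[0, 0, 0, 0, 0, 0, 0, 0, 0, 0]'

```text
t: 43.9
eef_pos: [0.5252, 0.0739, 0.1388]
tcp_rot: [-3.132, -0.001, 1.57]
ft_force: [-0.4, -5.7, 1.0]
opening: 0.0232
```

```bash
python3 lap.py -243
```

```text
t 43.9 phi 118.6 r 30.39 z 138.77 inward 4.67 tang(ccw) 2.99 ft in 4.79 tan 3.04 z 3.32 pos [525.15  73.91 138.77]
[[0.0012, 0.0021, -0.0004], [0.0019, 0.0036, -0.0005], [0.0024, 0.0051, -0.0005], [0.0028, 0.0066, -0.0005], [0.0032, 0.0082, -0.0005], [0.0035, 0.0097, -0.0005], [0.0037, 0.0113, -0.0005], [0.0039, 0.0129, -0.0005], [0.0039, 0.0145, -0.0006], [0.0039, 0.0161, -0.0006]]
```

Call:
send_rows --pt "0.0009 0.0019 -0.0003" --pt "0.0017 0.0035 -0.0004" --pt "0.0022 0.0051 -0.0005" --pt "0.0027 0.0066 -0.0005" --pt "0.003 0.0082 -0.0005" --pt "0.0034 0.0097 -0.0005" --pt "0.0036 0.0113 -0.0005" --pt "0.0038 0.0129 -0.0005" --pt "0.0038 0.0145 -0.0005" --pt "0.0038 0.016 -0.0005" --roll '[0, 0, 0, 0, 0, 0, 0, 0, 0, 0]'

```text
t: 45.15
eef_pos: [0.54, 0.0775, 0.1386]
tcp_rot: [-3.128, -0.001, 1.57]
ft_force: [-3.5, -5.3, 1.4]
opening: 0.0231
```

```bash
python3 lap.py 87
```

```text
t 45.15 phi 89.4 r 30.33 z 138.58 inward 5.04 tang(ccw) 3.28 ft in 5.31 tan 3.43 z 3.73 pos [540.03  77.55 138.58]
[[0.0001, 0.0028, -0.0007], [-0.0001, 0.0044, -0.0007], [-0.0004, 0.006, -0.0007], [-0.0008, 0.0076, -0.0007], [-0.0012, 0.0091, -0.0007], [-0.0018, 0.0106, -0.0008], [-0.0024, 0.0121, -0.0008], [-0.0031, 0.0135, -0.0008], [-0.0038, 0.0149, -0.0008], [-0.0047, 0.0163, -0.0008]]
```

```bash
cat > lap.py <<'E'
from gen import *
c=np.array([.53969,.04722]); a=float(sys.argv[1]); r=float(sys.argv[2]) if len(sys.argv)>2 else 30.5
st=float(sys.argv[3]) if len(sys.argv)>3 else 3
s=ctrl.read_state()
zc=lambda e:Ro.from_euler('xyz',e).as_matrix()[:,2]
off=.0723*(zc(s['tcp_rot'])-zc([-3.1355,-.0015,1.569])); print('tip off mm',np.round(off*1e3,2),np.round(s['tcp_rot'],4))
rep(c-off[:2]); gen(c-off[:2],a-st*np.arange(1,11),r/1e3)
E
python3 lap.py 87 30.3; python3 lap.py 88 30.3 2.5|tail -1
```

```text
tip off mm [-0.51 -0.07  0.  ] [-3.1284e+00 -5.0000e-04  1.5699e+00]
t 45.15 phi 90.3 r 30.26 z 138.58 inward 4.99 tang(ccw) 3.36 ft in 5.25 tan 3.52 z 3.73 pos [540.03  77.55 138.58]
[[-0.0001, 0.0033, -0.0007], [-0.0003, 0.0049, -0.0007], [-0.0006, 0.0065, -0.0007], [-0.001, 0.008, -0.0007], [-0.0014, 0.0095, -0.0007], [-0.002, 0.011, -0.0008], [-0.0026, 0.0125, -0.0008], [-0.0032, 0.0139, -0.0008], [-0.004, 0.0153, -0.0008], [-0.0048, 0.0167, -0.0008]]
[[0.0, 0.0025, -0.0006], [-0.0002, 0.0039, -0.0007], [-0.0004, 0.0052, -0.0007], [-0.0006, 0.0065, -0.0007], [-0.0009, 0.0078, -0.0007], [-0.0013, 0.009, -0.0007], [-0.0017, 0.0103, -0.0008], [-0.0022, 0.0115, -0.0008], [-0.0027, 0.0127, -0.0008], [-0.0032, 0.0139, -0.0008]]
```

Call:
send_rows --pt "-0.0003 0.0018 -0.0005" --pt "-0.0005 0.0034 -0.0007" --pt "-0.0006 0.005 -0.0007" --pt "-0.0008 0.0064 -0.0007" --pt "-0.0011 0.0078 -0.0007" --pt "-0.0014 0.009 -0.0007" --pt "-0.0018 0.0103 -0.0007" --pt "-0.0023 0.0115 -0.0007" --pt "-0.0027 0.0127 -0.0007" --pt "-0.0032 0.0139 -0.0007" --roll '[0, 0, 0, 0, 0, 0, 0, 0, 0, 0]'

```text
t: 46.4
eef_pos: [0.5537, 0.0742, 0.139]
tcp_rot: [-3.127, -0.0, 1.57]
ft_force: [-4.0, -2.2, 0.7]
opening: 0.0237
```

```bash
python3 lap.py 63 30.4; python3 lap.py 63 30.4 2.7|tail -1
```

```text
tip off mm [-0.58 -0.09  0.01] [-3.1275e+00 -3.0000e-04  1.5700e+00]
t 46.4 phi 63.4 r 30.08 z 139.04 inward 3.06 tang(ccw) 2.72 ft in 3.73 tan 2.57 z 2.96 pos [553.74  74.2  139.04]
[[-0.0006, 0.0017, -0.0002], [-0.0014, 0.0031, -0.0002], [-0.0023, 0.0044, -0.0002], [-0.0033, 0.0057, -0.0002], [-0.0043, 0.0069, -0.0003], [-0.0054, 0.008, -0.0003], [-0.0065, 0.0091, -0.0003], [-0.0078, 0.0102, -0.0003], [-0.009, 0.0111, -0.0003], [-0.0103, 0.012, -0.0003]]
[[-0.0005, 0.0016, -0.0002], [-0.0012, 0.0028, -0.0002], [-0.002, 0.004, -0.0002], [-0.0029, 0.0052, -0.0002], [-0.0038, 0.0063, -0.0002], [-0.0047, 0.0073, -0.0003], [-0.0057, 0.0084, -0.0003], [-0.0068, 0.0093, -0.0003], [-0.0079, 0.0103, -0.0003], [-0.009, 0.0111, -0.0003]]
```

Call:
send_rows --pt "-0.0006 0.0013 -0.0001" --pt "-0.0013 0.0026 -0.0002" --pt "-0.0021 0.0039 -0.0002" --pt "-0.003 0.0051 -0.0002" --pt "-0.0039 0.0062 -0.0002" --pt "-0.0048 0.0072 -0.0002" --pt "-0.0058 0.0082 -0.0002" --pt "-0.0069 0.0091 -0.0002" --pt "-0.008 0.0101 -0.0002" --pt "-0.0091 0.0109 -0.0002" --roll '[0, 0, 0, 0, 0, 0, 0, 0, 0, 0]'

```text
t: 47.65
eef_pos: [0.5644, 0.0651, 0.139]
tcp_rot: [-3.126, -0.0, 1.57]
ft_force: [-4.5, 0.4, 0.8]
opening: 0.0236
```

```bash
python3 lap.py 36 30.2 2.7; python3 lap.py 36 30.4 2.7|tail -1
```

```text
tip off mm [-0.65 -0.08  0.01] [-3.1265e+00 -4.0000e-04  1.5699e+00]
t 47.65 phi 36.5 r 29.89 z 138.97 inward 2.92 tang(ccw) 2.52 ft in 3.37 tan 2.96 z 3.10 pos [564.37  65.08 138.97]
[[-0.0012, 0.0012, -0.0003], [-0.0024, 0.002, -0.0003], [-0.0036, 0.0027, -0.0003], [-0.0049, 0.0033, -0.0003], [-0.0062, 0.0039, -0.0003], [-0.0075, 0.0044, -0.0003], [-0.0089, 0.0048, -0.0003], [-0.0103, 0.0052, -0.0003], [-0.0117, 0.0055, -0.0003], [-0.0131, 0.0058, -0.0003]]
[[-0.0011, 0.0014, -0.0003], [-0.0023, 0.0021, -0.0003], [-0.0036, 0.0028, -0.0003], [-0.0048, 0.0035, -0.0003], [-0.0061, 0.0041, -0.0003], [-0.0075, 0.0046, -0.0003], [-0.0088, 0.005, -0.0003], [-0.0102, 0.0054, -0.0003], [-0.0116, 0.0057, -0.0003], [-0.013, 0.006, -0.0003]]
```

Call:
send_rows --pt "-0.0012 0.0009 -0.0002" --pt "-0.0024 0.0018 -0.0002" --pt "-0.0036 0.0026 -0.0002" --pt "-0.0049 0.0032 -0.0002" --pt "-0.0062 0.0038 -0.0002" --pt "-0.0075 0.0043 -0.0002" --pt "-0.0089 0.0047 -0.0002" --pt "-0.0103 0.0051 -0.0002" --pt "-0.0117 0.0054 -0.0002" --pt "-0.0131 0.0057 -0.0002" --roll '[0, 0, 0, 0, 0, 0, 0, 0, 0, 0]'

```text
t: 48.9
eef_pos: [0.5699, 0.0521, 0.1391]
tcp_rot: [-3.126, -0.001, 1.57]
ft_force: [-3.1, 2.3, 0.1]
opening: 0.0236
```

```bash
python3 lap.py 9 30.1 2.7; python3 lap.py 9 30.3 2.7|tail -1
```

```text
tip off mm [-0.69 -0.05  0.01] [-3.1259e+00 -9.0000e-04  1.5700e+00]
t 48.9 phi 9.3 r 29.92 z 139.05 inward 2.72 tang(ccw) 2.61 ft in 2.68 tan 2.81 z 2.42 pos [569.91  52.09 139.05]
[[-0.0015, 0.0004, -0.0002], [-0.0029, 0.0005, -0.0002], [-0.0044, 0.0006, -0.0002], [-0.0058, 0.0006, -0.0002], [-0.0072, 0.0005, -0.0002], [-0.0086, 0.0003, -0.0002], [-0.01, 0.0001, -0.0002], [-0.0114, -0.0001, -0.0002], [-0.0128, -0.0005, -0.0002], [-0.0141, -0.0009, -0.0001]]
[[-0.0015, 0.0006, -0.0002], [-0.0029, 0.0007, -0.0002], [-0.0043, 0.0008, -0.0002], [-0.0058, 0.0008, -0.0002], [-0.0072, 0.0007, -0.0002], [-0.0086, 0.0005, -0.0002], [-0.01, 0.0003, -0.0002], [-0.0114, 0.0, -0.0002], [-0.0128, -0.0003, -0.0002], [-0.0142, -0.0007, -0.0002]]
```

N≈3.6; use about 30.15.

Call:
send_rows --pt "-0.0014 0.0004 -0.0001" --pt "-0.0029 0.0006 -0.0002" --pt "-0.0044 0.0007 -0.0002" --pt "-0.0058 0.0007 -0.0002" --pt "-0.0072 0.0006 -0.0002" --pt "-0.0086 0.0004 -0.0002" --pt "-0.01 0.0002 -0.0002" --pt "-0.0114 -0.0001 -0.0002" --pt "-0.0128 -0.0004 -0.0002" --pt "-0.0142 -0.0008 -0.0002" --roll '[0, 0, 0, 0, 0, 0, 0, 0, 0, 0]'

```text
t: 50.15
eef_pos: [0.5693, 0.038, 0.1395]
tcp_rot: [-3.127, -0.001, 1.57]
ft_force: [-2.0, 3.3, -0.3]
opening: 0.0234
```

```bash
python3 lap.py -18 30.2 2.7; python3 lap.py -18 30.4 2.7|tail -1
```

```text
tip off mm [-0.64 -0.    0.01] [-3.1266e+00 -1.4000e-03  1.5698e+00]
t 50.15 phi -17.6 r 30.38 z 139.45 inward 2.49 tang(ccw) 2.32 ft in 2.94 tan 2.54 z 1.96 pos [569.29  38.05 139.45]
[[-0.0015, -0.0007, 0.0003], [-0.0028, -0.0012, 0.0003], [-0.0041, -0.0018, 0.0003], [-0.0054, -0.0025, 0.0003], [-0.0066, -0.0032, 0.0003], [-0.0078, -0.004, 0.0003], [-0.009, -0.0048, 0.0003], [-0.0101, -0.0057, 0.0003], [-0.0112, -0.0066, 0.0003], [-0.0122, -0.0076, 0.0004]]
[[-0.0016, -0.0005, 0.0003], [-0.0029, -0.0011, 0.0003], [-0.0042, -0.0017, 0.0003], [-0.0055, -0.0023, 0.0003], [-0.0067, -0.003, 0.0003], [-0.0079, -0.0038, 0.0003], [-0.0091, -0.0046, 0.0003], [-0.0102, -0.0055, 0.0003], [-0.0113, -0.0065, 0.0003], [-0.0123, -0.0074, 0.0003]]
```

Call:
send_rows --pt "-0.0015 -0.0006 0.0002" --pt "-0.0029 -0.0011 0.0003" --pt "-0.0042 -0.0017 0.0003" --pt "-0.0055 -0.0023 0.0003" --pt "-0.0067 -0.0031 0.0003" --pt "-0.0079 -0.0038 0.0003" --pt "-0.0091 -0.0046 0.0003" --pt "-0.0102 -0.0055 0.0003" --pt "-0.0113 -0.0065 0.0003" --pt "-0.0123 -0.0074 0.0003" --roll '[0, 0, 0, 0, 0, 0, 0, 0, 0, 0]'

```text
t: 51.4
eef_pos: [0.5624, 0.0257, 0.1394]
tcp_rot: [-3.128, -0.002, 1.57]
ft_force: [0.3, 3.9, 0.2]
opening: 0.0233
```

```bash
python3 lap.py -45 30.35 2.5; python3 lap.py -45 30.5 2.5|tail -1
```

```text
tip off mm [-0.52  0.01  0.01] [-3.1283e+00 -1.6000e-03  1.5695e+00]
t 51.4 phi -44.2 r 30.88 z 139.43 inward 2.86 tang(ccw) 2.88 ft in 2.48 tan 3.02 z 2.54 pos [562.35  25.7  139.43]
[[-0.0009, -0.0016, 0.0002], [-0.0017, -0.0026, 0.0003], [-0.0026, -0.0037, 0.0003], [-0.0034, -0.0047, 0.0003], [-0.0041, -0.0058, 0.0003], [-0.0048, -0.007, 0.0003], [-0.0054, -0.0081, 0.0003], [-0.006, -0.0093, 0.0003], [-0.0065, -0.0105, 0.0004], [-0.007, -0.0118, 0.0004]]
[[-0.001, -0.0015, 0.0002], [-0.0019, -0.0025, 0.0003], [-0.0027, -0.0036, 0.0003], [-0.0035, -0.0046, 0.0003], [-0.0042, -0.0057, 0.0003], [-0.0049, -0.0069, 0.0003], [-0.0055, -0.0081, 0.0003], [-0.0061, -0.0092, 0.0003], [-0.0067, -0.0105, 0.0004], [-0.0072, -0.0117, 0.0004]]
```

Call:
send_rows --pt "-0.001 -0.0013 0.0002" --pt "-0.0019 -0.0025 0.0003" --pt "-0.0027 -0.0036 0.0003" --pt "-0.0035 -0.0046 0.0003" --pt "-0.0042 -0.0057 0.0003" --pt "-0.0049 -0.0069 0.0003" --pt "-0.0055 -0.0081 0.0003" --pt "-0.0061 -0.0092 0.0003" --pt "-0.0067 -0.0105 0.0003" --pt "-0.0072 -0.0117 0.0003" --roll '[0, 0, 0, 0, 0, 0, 0, 0, 0, 0]'

```text
t: 52.65
eef_pos: [0.5506, 0.0182, 0.1392]
tcp_rot: [-3.128, -0.001, 1.57]
ft_force: [1.5, 3.0, -0.4]
opening: 0.0235
```

```bash
python3 lap.py -70 30.5 2.5
```

```text
tip off mm [-0.51 -0.04  0.  ] [-3.1284e+00 -9.0000e-04  1.5696e+00]
t 52.65 phi -70.4 r 30.90 z 139.22 inward 3.04 tang(ccw) 1.82 ft in 2.30 tan 2.42 z 1.89 pos [550.56  18.15 139.22]
[[0.0, -0.0012, 0.0], [-0.0004, -0.0025, 0.0001], [-0.0007, -0.0038, 0.0001], [-0.0009, -0.0051, 0.0001], [-0.0011, -0.0064, 0.0001], [-0.0013, -0.0077, 0.0001], [-0.0014, -0.009, 0.0001], [-0.0014, -0.0104, 0.0002], [-0.0014, -0.0117, 0.0002], [-0.0013, -0.013, 0.0002]]
```

Call:
send_rows --pt "-0.0001 -0.0012 0.0001" --pt "-0.0005 -0.0025 0.0001" --pt "-0.0008 -0.0038 0.0001" --pt "-0.001 -0.0051 0.0001" --pt "-0.0012 -0.0064 0.0001" --pt "-0.0014 -0.0077 0.0001" --pt "-0.0015 -0.009 0.0001" --pt "-0.0015 -0.0104 0.0001" --pt "-0.0015 -0.0117 0.0001" --pt "0.003 -0.0117 -0.002" --roll '[0, 0, 0, 0, 0, 0, 0, 0, 0, 0]'

```text
t: 53.9
eef_pos: [0.5373, 0.0203, 0.1403]
tcp_rot: [-3.124, 0.002, 1.57]
ft_force: [-0.8, 0.4, -1.4]
opening: 0.0231
```

```bash
python3 st.py
python3 - <<'E'
from h import *
s=ctrl.read_state()
zc=Ro.from_euler('xyz',s['tcp_rot']).as_matrix()[:,2]; print(zc*.0723)
print(sh([.495,.3193,.185]))
E
```

```text
53.9 [0.53731 0.02027 0.14033] [-1.7897e+02  1.0000e-01  8.9980e+01] [-0.82  0.45 -1.45] [ 0.02  -0.026 -0.006] 0.02305972346731322
[-0.0013     -0.00012743 -0.0722882 ]
(array([298.94, -43.21, -44.43]), None)
```

Call:
send_rows --pt "0.004 -0.004 -0.02" --pt "0.006 -0.005 -0.04" --pt "0.03 -0.008 -0.05" --pt "0.075 -0.014 -0.05" --pt "0.122 -0.02 -0.05" --pt "0.17 -0.026 -0.05" --pt "0.217 -0.032 -0.05" --pt "0.26 -0.038 -0.05" --pt "0.289 -0.042 -0.05" --pt "0.299 -0.0432 -0.05" --roll '[0, 0, 0, 0, 0, 0, 0, 0, 0, 0]'

```text
t: 55.15
eef_pos: [0.4939, 0.3196, 0.1893]
tcp_rot: [-3.121, 0.005, 1.573]
ft_force: [0.7, 0.3, -2.1]
opening: 0.0236
```

```bash
python3 st.py
python3 - <<'E'
from h import *
print(sh([.495,.3191,.094]))
for c in ['scene','top']:
    f=ctrl.snapshot(c);cv2.imwrite(f'pics/{c}2.png',f['frame'])
a=cv2.imread('pics/scene2.png')[120:250,150:270];b=cv2.imread('pics/top2.png')[185:275,175:265]
cv2.imwrite('pics/ret.png',np.hstack([cv2.resize(a,(480,520),interpolation=2)[:450],cv2.resize(b,(300,300),interpolation=2)[:,:].repeat(1,0) if 0 else cv2.copyMakeBorder(cv2.resize(b,(300,300),interpolation=2),0,150,0,0,0)]))
E
```

```text
55.15 [0.4939  0.31958 0.18931] [-178.82    0.31   90.13] [ 0.67  0.29 -2.06] [-0.035 -0.021  0.042] 0.02361407884676896
(array([3.000e-02, 3.050e+00, 9.527e+01]), None)
```

View pics/ret.png

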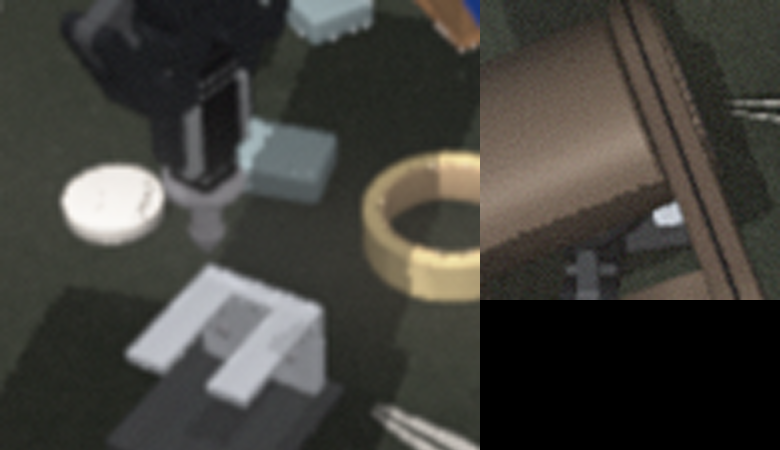

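Call:
send_rows --pt "0 0.0012 0.008" --pt "0 0.0016 0.022" --pt "0 0.002 0.04" --pt "0 0.0023 0.054" --pt "0 0.0025 0.066" --pt "0 0.0027 0.078" --pt "0 0.0029 0.087" --pt "0 0.003 0.092" --pt "0 0.003 0.0945" --pt "0 0.003 0.0945" --roll '[0, 0, 0, 0, 0, 0, 0, 0, 0, 0]'

```text
t: 56.5
eef_pos: [0.4958, 0.3187, 0.0953]
tcp_rot: [-3.122, 0.004, 1.572]
ft_force: [-0.7, -0.2, -1.8]
opening: 0.0234
```

```bash
python3 st.py
python3 - <<'E'
from h import *
f=ctrl.snapshot('scene');cv2.imwrite('pics/scene3.png',f['frame'])
cv2.imwrite('pics/ret3.png',cv2.resize(f['frame'][140:250,160:260],None,fx=5,fy=5,interpolation=2))
E
```

```text
56.5 [0.49578 0.3187  0.09531] [-178.89    0.24   90.07] [-0.72 -0.17 -1.8 ] [ 0.043 -0.032 -0.044] 0.023383345215113014
```

View pics/ret3.png

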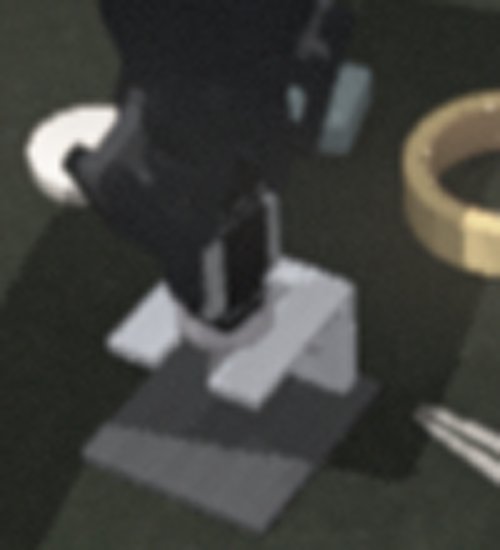

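Call:
send_rows --pt "0 0 0.0002" --pt "0 0 0.0004" --pt "0 0 0.0006" --pt "0 0 0.0008" --pt "0 0 0.001" --pt "0 0 0.0012" --pt "0 0 0.0014" --pt "0 0 0.0014" --pt "0 0 0.0014" --pt "0 0 0.0014" --roll '[0, 0, 0, 0, 0, 0, 0, 0, 0, 0]'

```text
t: 57.8
eef_pos: [0.4959, 0.3188, 0.0945]
tcp_rot: [-3.123, 0.004, 1.572]
ft_force: [-1.9, -1.1, 1.4]
opening: 0.0234
```

```bash
python3 st.py
```

```text
57.8 [0.49591 0.31877 0.09446] [-178.91    0.23   90.07] [-1.91 -1.12  1.45] [-0.183  0.354 -0.025] 0.02342987179457428
```

Collar is seated (contact force). Release, keeping the pose.

Call:
send_rows --pt "0 0 0" --pt "0 0 0" --pt "0 0 0" --pt "0 0 0" --pt "0 0 0" --pt "0 0 0" --pt "0 0 0" --pt "0 0 0" --pt "0 0 0" --pt "0 0 0" --roll '[0, 0, 0, 0, 0, 0, 0, 0, 0, 0]' --grip 0

```text
t: 59.05
eef_pos: [0.4959, 0.3188, 0.0945]
tcp_rot: [-3.123, 0.004, 1.572]
ft_force: [0.5, 0.8, -0.6]
opening: 0.0855
```

Call:
send_rows --pt "0 0 -0.005" --pt "0 0 -0.018" --pt "0 0 -0.036" --pt "0 0 -0.056" --pt "0 0 -0.076" --pt "0 0 -0.096" --pt "0 0 -0.112" --pt "0 0 -0.12" --pt "0 0 -0.12" --pt "0 0 -0.12" --roll '[0, 0, 0, 0, 0, 0, 0, 0, 0, 0]'

```text
t: 60.3
eef_pos: [0.4977, 0.319, 0.2134]
tcp_rot: [-3.121, 0.005, 1.572]
ft_force: [0.1, -0.1, 0.0]
opening: 0.0851
```

```bash
python3 st.py
python3 - <<'E'
from h import *
f=ctrl.snapshot('scene');cv2.imwrite('pics/scene4.png',f['frame'])
cv2.imwrite('pics/ret4.png',cv2.resize(f['frame'][130:320,155:405],None,fx=3,fy=3,interpolation=2))
E
```

```text
60.3 [0.4977  0.31905 0.21344] [-178.81    0.27   90.07] [ 0.14 -0.06  0.03] [-0.009 -0.     0.042] 0.08507912908470742
```

View pics/ret4.png

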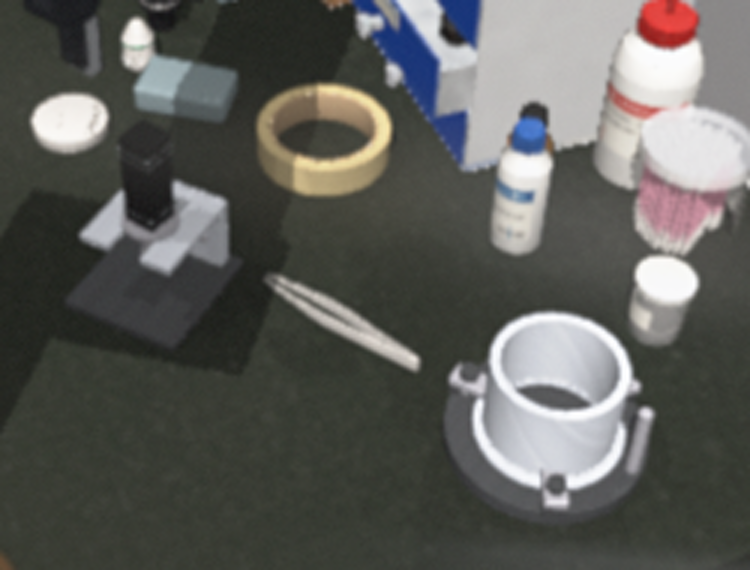

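The picture shows the tool hanging upright in the fork, with the handle at about (147,175) and the collar resting on the prongs at (150,222). The gripper is clear, and the tweezers, tape, clay, jar and test block look unmoved.

```bash
python3 -c "
from workcell import ctrl
print(ctrl.job_done())"
```

```text
the job is handed in; nothing more can be done
None
```

The tool went round the bore edge and is hanging in its stand again. I handed the job in at about 60 s of the 72 s allowed.

**What I did:** I took the tool from the stand and felt for the edge on the index-pin side. I then ran the cone clockwise, starting and ending by the pin. I made two laps instead of one, because the force on the first was uneven. The forces I read put the tube's axis about 2–3 mm off the fixture's axis.

**Blade force:** These are estimates from the wrist sensor at the end of each short move. The sensor noise is about 0.5 N, so brief peaks or dips in between could have been missed.

| Lap | Estimated force on the edge | Worst spot |
|---|---|---|
| First | about 2–5 N | a dip to about 1.3 N, near 130° counter-clockwise of the pin |
| Second | about 3–5.5 N, mostly near 4 N | a peak of about 6 N, on the far side from the pin |

The gripper tilted by about 1° during the second lap, which I allowed for in the later moves.

**Last checks:** The wrist sensor felt the collar seat in the fork before I let go. In the final picture the tool hangs upright by its collar, the gripper is open and clear, and the bystanders look unmoved. The wrist force was about zero. No check failed, apart from the uneven force in the table.

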